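# Free the tight tube block

## Task

On the small block heater, swing the hold-down hook closed until it rests in its catch, so that the loose metal frame cannot come up. Then take the tube block by its lifting bar and rock it from side to side in the tight frame, first over away from the hook and then back over towards it, easing it up until it comes free, without lifting the frame or shifting the things standing around. Finish while still holding the block, still and upright, just clear above the frame (about 15 mm over its rim); do not put it down or let go.

Things in the scene. Friction and masses are not known exactly. Their poses are not given: they have to be found in the camera images.
- heater: Fixed white block heater, 150 x 170 mm, deck 45 mm high. Origin on the bench under the centre of the frame; axes parallel to the frame's: its -x side has the display and dial, its -y side carries the hook. It stands at varying places, turned up to 0.3 rad.
- hook (a joint): Flat steel hold-down hook on a vertical pivot at the heater's -y side; 0 = closed, lying along the heater's x over the frame's ear with its end in the C-shaped catch (a hard stop); positive = swung outwards (to -y), counter-clockwise from above, at most 1.6 rad. It stays where it is left; a light push (about 1 N at the pin) swings it.
- hook_pin (a point): Grip point on the upright pin of the hook: pin 12 mm thick, 46 mm tall, axis vertical, this point 11 mm below its top and 35 mm above the flat arm (arm 6 mm thick, 12 mm wide). The pin moves on a circle of 91 mm radius about hook_pivot. When the hook is closed, the block's side is 18 mm from the pin's +y side and the block's top 7 mm below this point.
- hook_pivot (a point): Point on the hook's vertical pivot axis, at the height of hook_pin. When the hook is closed, the pin lies 91 mm from here towards the heater's -x.
- well (a point): Centre of the rim (top) of the loose aluminium frame (86 x 84 mm outside, 0.8 kg, rim 23 mm above the deck), in whose 18 mm deep well (69 mm along x, 56 mm along y) the block sits. Axes along its sides, z up; the block is rocked along y, +y being away from the hook.
- frame: The loose frame; origin at the centre of its underside, 23 mm below well. Ears at its two y ends lie under a fixed lip (+y) and, once it is closed, under the hook (-y), with 1.5 mm play. Two sprung pads in its -y and +y walls, 10 mm above the well's floor, clamp the block.
- block_bar (a point): Centre of the block's lifting bar: steel rod, 12 mm thick, lying along the block's x, 66 mm long, 50 mm free between its two posts, its axis 34 mm above the block's top and 70 mm above its underside. The round bar can turn in the grip.
- block_foot (a point): Centre of the block's underside; its axes are the block's. At the start it is 18 mm below the rim (z of well). The block counts as rocked to a side when the bar's centre stands more than 5 mm to that side (y of well) with the underside still below the rim.
- block: The tube block: aluminium, 66 x 52 x 36 mm, 0.25 to 0.4 kg, six tube holes; origin at the centre of its underside. Pulled straight up it needs some 25 to 40 N; a sideways push of 10 to 20 N at the bar tilts it, and each stroke made while drawing lightly upwards walks it some millimetres up.
- tube_mid (a point): Bystander: capped 50 ml tube, 36 mm wide, 114 mm tall, standing at the heater's +y side. Point at mid height.
- objective_mid (a point): Bystander: clear round screw case with black lid, 41 mm wide, 61 mm tall, standing behind the heater. Point at mid height.
- oil_mid (a point): Bystander: small dropper bottle, 32 mm wide, 73 mm tall, at the heater's +y side. Point at mid height.
- coverbox_mid (a point): Bystander: little white box with a blue-edged top, 27 x 27 x 16 mm, at the heater's +y side. Point at mid height.
Mind the look-alikes: they are no part of the job. Leave any blue or green look-alike of the frame alone.

How it is judged:
On the way, in this order (a step that is already met when the one before it is completed fails the run):
1. the hook is swung closed into its catch, with the block still down in its well (value of joint hook below 0.06 rad and z of block_foot in the frame of well below -0.014 m), for 0.2 s.
2. the block, still in the well, is rocked over away from the hook (value of joint hook below 0.06 rad and z of block_foot in the frame of well below 0 m and y of block_bar in the frame of well above 0.005 m), for 0.05 s.
3. the block, still in the well, is rocked back over towards the hook (value of joint hook below 0.06 rad and z of block_foot in the frame of well below 0 m and y of block_bar in the frame of well below -0.005 m), for 0.05 s.
4. the block is clear above the rim (z of block_foot in the frame of well above 0.004 m), for 0.2 s.
At the end, for the whole second after the job is handed in: Hook closed (under 0.06 rad); block held in the fingers and touching nothing else, underside 4 to 40 mm above the frame's rim, within 30 mm of the well's centre, tilted less than 0.26 rad, still; frame within 8 mm of its place (value of joint hook below 0.06 rad and z of block_foot in the frame of well between 0.004 and 0.04 m and horizontal distance between block_foot and well below 0.03 m and angle between block_foot's own z axis and vertical below 0.26 rad and contact force between block and the fingers above 1 N and contact force between block and frame below 0.1 N and contact force between block and heater below 0.1 N and linear speed of block below 0.03 m/s and distance of well from where it was at the start of the episode below 0.008 m); the arm keeps its last pose, push and grip.
It fails at once if the frame is lifted out of its place (over 12 mm) (distance of well from where it was at the start of the episode above 0.012 m).
It fails at once if a bystander is shifted by more than 25 mm (distance of any of tube_mid, objective_mid, oil_mid, coverbox_mid from where it was at the start of the episode above 0.025 m).
It also fails if it takes over 58 s, if anything falls off the work surface, if the arm or the gripper's body presses on something with over 40 N, if the wrist force passes 120 N, or if a joint passes its speed limit or range.

## Robot

A 6-joint arm with a two-finger parallel gripper is mounted at the origin on a cart in front of the work surface, level with it; the furniture and walls round the work are solid. World frame = base frame: x ahead of the robot, y to its left, z up, the work surface at z = 0. Lengths are in m, angles in rad, forces in N, time in s.
With the tool pointing down it reaches from about 0.35 to 0.925 m from the base axis. Payload 6.4 kg.
Tool frame: the origin (TCP) lies between the finger pads; the fingertips stand manip.tcp_to_tips ahead of it and the grasp point (between the pads) lies 2 mm behind it (manip.tcp_to_tips is the distance from the TCP to the fingertips, in m); y points along the fingers, x is the direction in which the jaws open and shut, and the axes are right-handed (so a half turn about y gives the same grasp; the last joint's range is limited). The gripper opens to 85 mm and grips with 20 to 120 N. Pads are 22 mm wide; open, the fingers measure 114 mm over their backs; the gripper's body (76 mm by 85 mm) begins 54 mm behind the grasp point. The pads swing forward as they close: fully open they stand 13 mm farther back than shut.
Start: joints at [1.142, 0.245, 1.558, -0, 1.339, -0.174], TCP at [0.164, 0.629, 0.221] pointing down, gripper open.
Joint ranges: [-3.13, 3.13], [-1.02, 2.26], [0.13, 2.54], [-0.95, 4.09], [0.21, 2.88], [-2.74, 2.74]. Speed limits (rad/s): [2.57, 2.57, 3.14, 3.14, 3.14, 3.14].

## Interface

Orientations are given as a unit quaternion [w, x, y, z].
In Python, from plant import telemetry, optics, workorder, manip gives the robot as it stands.
- The arm moves only by the tool move_arm, never from a script. Its argument "targets" is a list that holds one entry, the list of rows, each a list of 5 numbers: the shift along the tool's x, y, z in cm, then the turn about the tool's y in degrees, then the finger opening in cm, from 0 to 8.54. A call has 1 to 12 rows; each row is the pose to reach, as a shift and turn from the pose measured when the call began, along the tool's axes at that moment; what a row does not reach only later rows make up. A row lasts 1/12 s, in which the tool goes at most 41.7 mm and 7.16 degrees, less where a joint would pass 70% of its speed; a pose out of reach is approached as far as the arm can. A call with a gripper value outside its range is refused whole. The fingers move at their own pace and stop on an object; the grip force is fixed at half the most. Time passes only in rows, so rows that repeat a pose let the fingers close. It gives the time, the measured TCP pose, the force and the opening at its end, in the units of the state.
- telemetry.get_obs(): the state, without advancing time (a new reading comes with each control period).
- optics.read_camera(name): name is "scene" or "top"; returns the picture (420x560x3 uint8, red, green, blue); there is no depth.
- optics.camera_params(name): a dict with "vertical_fov" (degrees; the focal length in pixels is half the picture's height over the tangent of half this angle, whatever the lens; pixels are square), "cx", "cy" (the principal point, pixels), "k1" (the pictures are not rectified: a ray, as slopes to the right and down, at radius r is drawn at 1 + k1 r^2 times it, then the intrinsics apply), "origin" and "orientation" of the camera in the world. Camera axes: x right, y down, z forward; pixel columns grow to the right and rows downward; lengths in m; the calibration is good to about 2 mm. A picture is of the moment at which its call begins. camera_params takes no time and is no camera call.
- workorder.sign_off(): hands the job in, once; it reports no verdict.
Trained networks look in the newest picture that a camera, given by its name, has taken for a name from the list of things; names that differ only in an ending like _2 or _b are one class to them, and where a whole thing is asked for, a point or a joint stands for the part that bears it (a point fixed in the world has none). Each returns a list of dicts, best first, with "confidence" (0 to 1); they miss things now and then, are a little off and sometimes report something else, mostly with a low value. They report only what shows in the picture. A call takes as long as a camera call. They do not tell look-alikes from the thing itself.
- optics.look_for(camera, label): "rect" ([left, top, right, bottom] in pixels, round what is visible of it).
The state is a dict: "t": time; "q": joint angles; "dq": joint speeds; "effort": joint torques, N m; "position": TCP position; "tcp_rot": TCP orientation; "contact_force": force on the tool from outside, world axes, zero at the start; "wrist_torque": the same for the moment, N m; "finger_gap": finger opening in m.
Only numpy, scipy, OpenCV 4.12 (cv2) and the standard library are available. Lean on these libraries where they do the work, as an engineer would, in place of code of your own. Each camera call takes 0.05 s, during which the arm holds its last target.

## Working session

There is one attempt and no reset: what is moved stays moved. The work goes in short steps, Python scripts to look and compute and a tool call to move; the robot and the scene stay as the last step left them, time stands still between calls to the robot, and variables do not carry over. Pictures are saved under pics/ and viewed, and the job is handed in when it is done.

Besides the shell and the picture viewer there is one more tool, called after "Request:" in YAML: its name, and indented under it one key for each argument. move_arm: Moves the arm, as the interface text tells. Its arguments: {"type":"object","properties":{"targets":{"type":"array"}},"required":["targets"]}

```bash
ls; mkdir -p pics; python3 - <<'E'
from plant import telemetry, optics, workorder, manip
import cv2
print(manip.tcp_to_tips)
o=telemetry.get_obs(); print({k:(v if not hasattr(v,'round') else v) for k,v in o.items()})
for c in ["scene","top"]:
    im=optics.read_camera(c); cv2.imwrite(f"pics/{c}0.png",im[:,:,::-1]); print(c,optics.camera_params(c))
    for l in ["heater","hook_pin","block_bar","well","block","frame","tube_mid","oil_mid","coverbox_mid","objective_mid","hook","hook_pivot"]:
        try: print(l,[(round(d["confidence"],2),[round(x) for x in d["rect"]]) for d in optics.look_for(c,l)][:3])
        except Exception as e: print(l,e)
print(telemetry.get_obs()["t"])
E
```

```text
pics
0.017
{'t': 0.0, 'q': array([ 1.14189173e+00,  2.45801618e-01,  1.55898962e+00,  4.70267977e-05,
        1.33868807e+00, -1.74086341e-01]), 'dq': array([ 0.00090518, -0.00022347,  0.00127691,  0.00056969, -0.00134077,
        0.00052371]), 'effort': array([-6.92291997e-04, -4.29520583e+01, -3.26125216e+01, -1.93827773e-04,
        5.42198381e-03, -1.64196115e-05]), 'position': array([0.16358268, 0.62850097, 0.22010141]), 'tcp_rot': array([-0.55918565,  0.55977767,  0.43181366, -0.43300961]), 'contact_force': array([ 0.3091332 , -0.2611655 ,  1.15309595]), 'wrist_torque': array([ 0.00726713, -0.01785109, -0.00215241]), 'finger_gap': 0.08526802714303347}
scene {'vertical_fov': 43.905225994469106, 'cx': 278.9359345313136, 'cy': 209.27543011116524, 'k1': -0.1546161539021687, 'origin': array([-0.13869769, -1.16615254,  0.83086112]), 'orientation': array([-0.45398884,  0.8350503 , -0.27230641,  0.14978101])}
heater []
hook_pin [(0.61, [302, 211, 319, 243])]
block_bar [(0.85, [265, 188, 296, 219])]
well [(0.8, [231, 255, 275, 289]), (0.77, [277, 321, 324, 367]), (0.66, [197, 178, 230, 
[... 714 characters left out ...]
.04090813])}
heater [(0.88, [228, 178, 314, 227])]
hook_pin [(0.78, [274, 172, 321, 197])]
block_bar [(0.62, [242, 181, 279, 219]), (0.58, [228, 174, 317, 231]), (0.55, [249, 180, 268, 214])]
well [(0.77, [373, 260, 415, 303]), (0.68, [242, 181, 281, 215]), (0.61, [284, 240, 322, 280])]
block [(0.9, [250, 185, 271, 210])]
frame [(0.96, [243, 180, 280, 214]), (0.92, [148, 200, 184, 238]), (0.83, [373, 263, 414, 300])]
tube_mid [(0.79, [200, 170, 218, 192])]
oil_mid [(0.48, [207, 196, 221, 207])]
coverbox_mid [(0.56, [228, 174, 318, 230])]
objective_mid [(0.64, [269, 145, 286, 163])]
hook [(0.64, [273, 172, 321, 200]), (0.32, [204, 174, 218, 190])]
hook_pivot [(0.82, [230, 173, 317, 228])]
1.3
```

```bash
python3 - <<'E'
import cv2
a=cv2.imread("pics/scene0.png")[160:280,200:360]; cv2.imwrite("pics/s0c.png",cv2.resize(a,None,fx=5,fy=5,interpolation=cv2.INTER_CUBIC))
a=cv2.imread("pics/top0.png")[130:250,180:340]; cv2.imwrite("pics/t0c.png",cv2.resize(a,None,fx=5,fy=5,interpolation=cv2.INTER_CUBIC))
E
```

```text
(no output)
```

View pics/s0c.png

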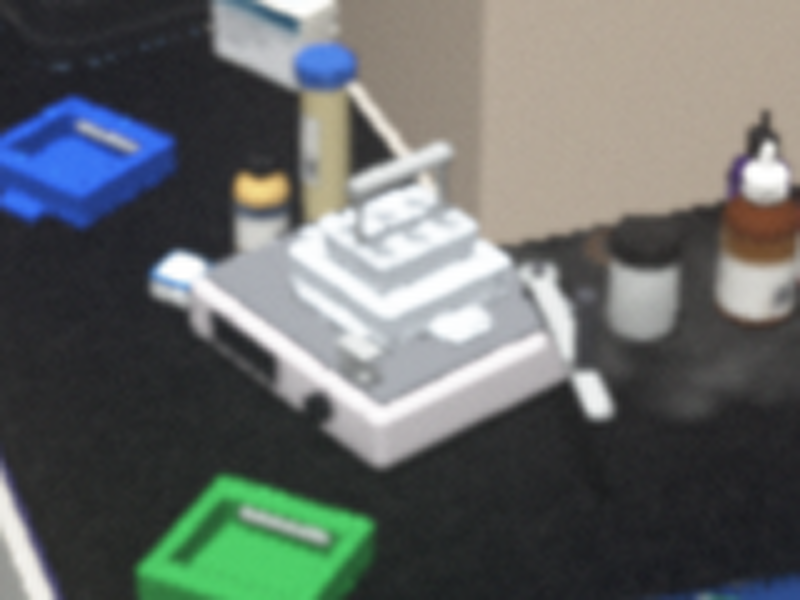

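View pics/t0c.png

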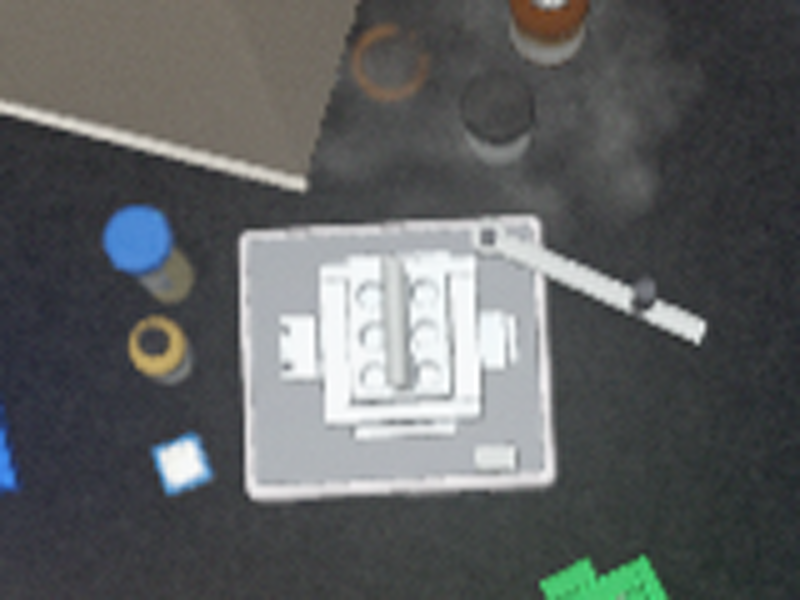

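View pics/top0.png

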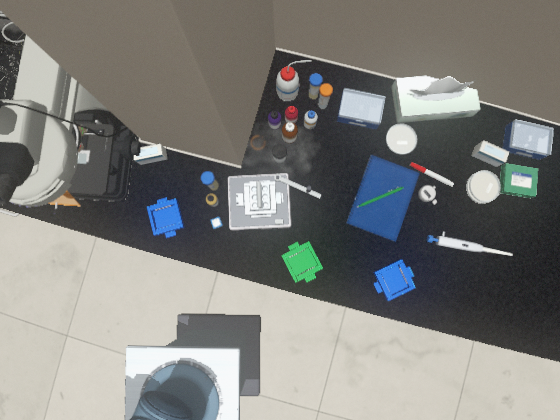

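View pics/scene0.png

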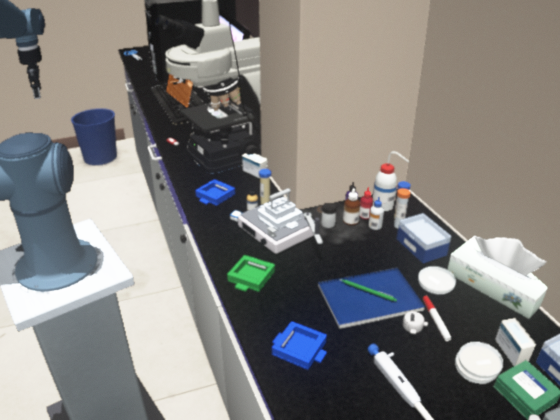

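```bash
cat > h.py <<'E'
import numpy as np, cv2
from scipy.spatial.transform import Rotation as R
from plant import optics, telemetry
def cam(c):
    p=optics.camera_params(c); w,x,y,z=p["orientation"]; Rm=R.from_quat([x,y,z,w]).as_matrix()
    f=210/np.tan(np.radians(p["vertical_fov"]/2)); return Rm,np.array(p["origin"]),f,p["cx"],p["cy"],p["k1"]
def proj(c,P):
    Rm,o,f,cx,cy,k=cam(c); q=(np.atleast_2d(P)-o)@Rm; s=q[:,:2]/q[:,2:]; r2=(s**2).sum(1,keepdims=True)
    return s*(1+k*r2)*f+[cx,cy]
def ray(c,uv):
    Rm,o,f,cx,cy,k=cam(c); d=(np.array(uv,float)-[cx,cy])/f; s=d.copy()
    for _ in range(20): s=d/(1+k*(s@s))
    return o,Rm@np.array([s[0],s[1],1])
def atz(c,uv,z):
    o,d=ray(c,uv); return o+d*(z-o[2])/d[2]
def snap(c,name,box=None,s=6):
    im=optics.read_camera(c); cv2.imwrite(f"pics/{name}_raw.png",im[:,:,::-1]); crop(name,box,s); return im
def crop(name,box,s):
    im=cv2.imread(f"pics/{name}_raw.png")
    if box: l,t,r,b=box; im=im[t:b,l:r]
    im=cv2.resize(im,None,fx=s,fy=s,interpolation=cv2.INTER_CUBIC) if s!=1 else im
    cv2.imwrite(f"pics/{name}.png",im)
def loc(pose,P):  # heater pose x,y,yaw
    x,y,a=pose; P=np.atleast_2d(P); c,s=np.cos(a),np.sin(a)
    return np.c_[x+c*P[:,0]-s*P[:,1],y+s*P[:,0]+c*P[:,1],P[:,2]]
E
cp pics/top0.png pics/T_raw.png; cp pics/scene0.png pics/S_raw.png
python3 - <<'E'
from h import *
crop("T",(220,165,300,235),8); crop("S",(225,180,325,255),8)
for n,uv,z in [("barN",(180+393/5,130+253/5),.12),("barS",(180+400/5,130+388/5),.12),("TL",(180+320/5,130+265/5),.068),("TR",(180+477/5,130+255/5),.068),("BR",(180+480/5,130+415/5),.068),("BL",(180+325/5,130+425/5),.068),("piv",(180+487/5,130+237/5),.06),("pin",(180+643/5,130+285/5),.104),
 ("hTL",(180+240/5,130+230/5),.045),("hTR",(180+540/5,130+216/5),.045),("hBR",(180+553/5,130+483/5),.045),("hBL",(180+247/5,130+495/5),.045)]: print(n,atz("top",uv,z).round(4))
E
```

```text
barN [ 0.5933 -0.2158  0.12  ]
barS [ 0.5231 -0.2201  0.12  ]
TL [ 0.5969 -0.1733  0.068 ]
TR [ 0.6025 -0.258   0.068 ]
BR [ 0.5157 -0.26    0.068 ]
BL [ 0.5101 -0.1773  0.068 ]
piv [ 0.614  -0.2632  0.06  ]
pin [ 0.5796 -0.3452  0.104 ]
hTL [ 0.621  -0.1266  0.045 ]
hTR [ 0.6289 -0.2921  0.045 ]
hBR [ 0.4815 -0.2993  0.045 ]
hBL [ 0.4744 -0.1333  0.045 ]
```

View pics/T.png

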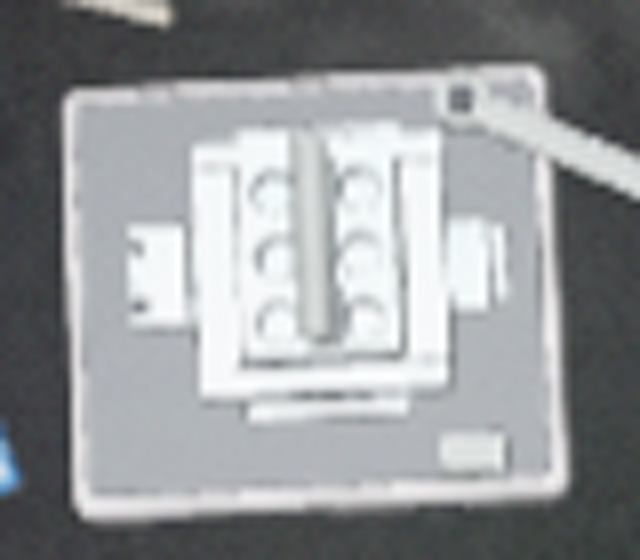

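View pics/S.png

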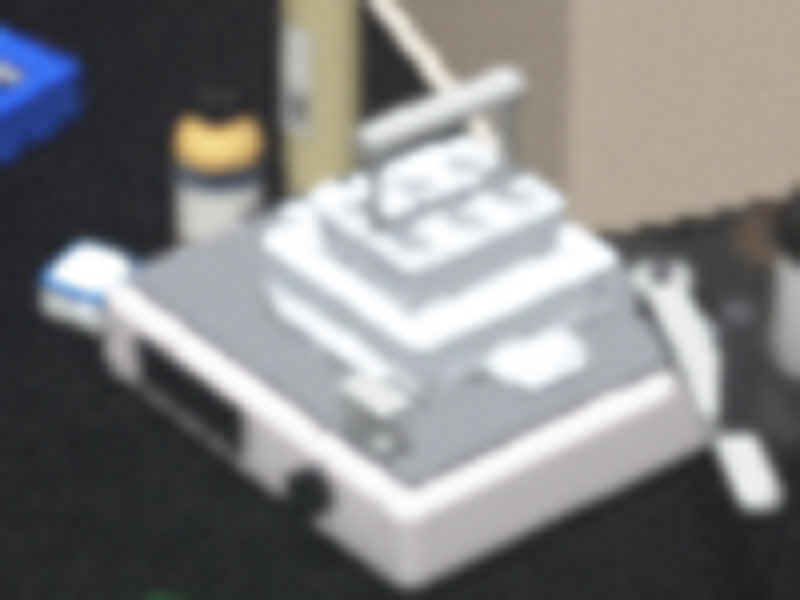

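```bash
cat > ov.py <<'E'
from h import *
import sys
def rect(cx,cy,w,h,z): return [(cx-w/2,cy-h/2,z),(cx+w/2,cy-h/2,z),(cx+w/2,cy+h/2,z),(cx-w/2,cy+h/2,z)]
def overlay(src,c,pose,th,box,s,out):
    im=cv2.imread(src); l,t,r,b=box; im=cv2.resize(im[t:b,l:r],None,fx=s,fy=s,interpolation=cv2.INTER_CUBIC)
    def pl(P,col,closed=True):
        uv=((proj(c,loc(pose,P))-[l,t]+.5)*s-.5).round().astype(int); cv2.polylines(im,[uv],closed,col,1)
    pl(rect(0,0,.086,.084,.068),(0,0,255)); pl(rect(0,0,.066,.052,.086),(0,200,0)); pl([(-.033,0,.12),(.033,0,.12)],(255,0,0),False)
    for y in(.006,-.006): pl([(-.033,y,.12),(.033,y,.12)],(255,0,255),False)
    pv=np.array([.055,-.05]); pn=pv+.091*np.array([-np.cos(th),-np.sin(th)])
    pl([(*pv,.058),(*pn,.058),(*pn,.104)],(0,128,255),False)
    cv2.imwrite(out,im)
E
python3 - <<'E'
from ov import *
p=(.557,-.2175,.052)
overlay("pics/T_raw.png","top",p,1.12,(220,165,330,235),7,"pics/oT.png")
overlay("pics/S_raw.png","scene",p,1.12,(225,180,335,255),7,"pics/oS.png")
w,x,y,z=telemetry.get_obs()["tcp_rot"]; print(R.from_quat([x,y,z,w]).as_matrix().round(3))
E
```

```text
[[ 0.252  0.    -0.968]
 [ 0.968  0.     0.252]
 [ 0.    -1.    -0.   ]]
```

View pics/oT.png

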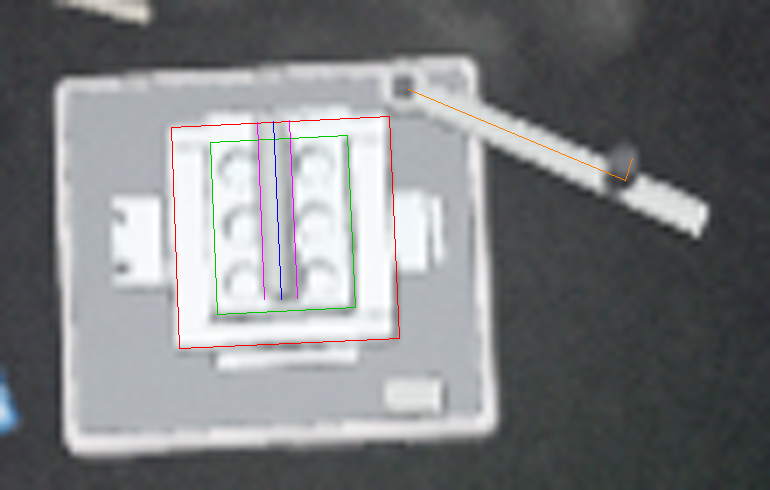

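View pics/oS.png

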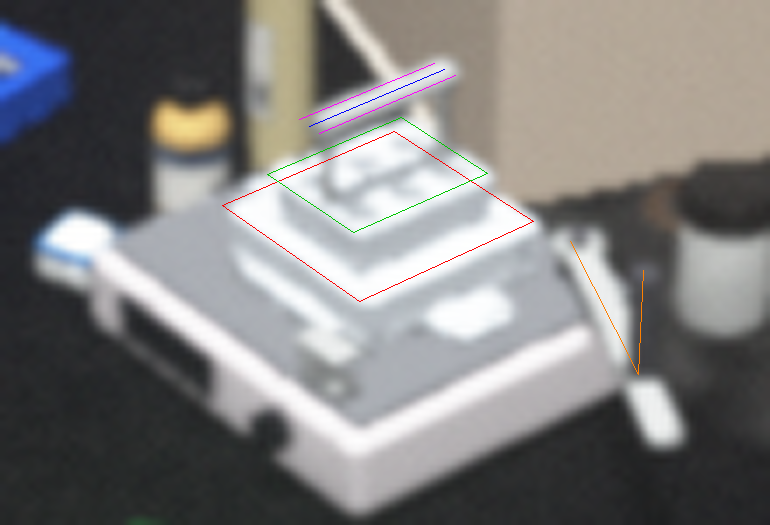

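```bash
cat >> h.py <<'E'
POSE=(.558,-.218,.054); PIV=(.054,-.0495)
def pinloc(th,off=0): 
    return np.array([PIV[0]-.091*np.cos(th)+off*np.sin(th),PIV[1]-.091*np.sin(th)-off*np.cos(th)])
def rel(targets):
    """targets: list of (world pos, yaw_deg of tool x)"""
    o=telemetry.get_obs(); w,x,y,z=o["tcp_rot"]; M=R.from_quat([x,y,z,w]).as_matrix(); yaw=np.degrees(np.arctan2(M[1,0],M[0,0]))
    print("t",o["t"],"pos",o["position"].round(4),"yaw",round(yaw,1),"F",o["contact_force"].round(1),"gap",round(o["finger_gap"],4))
    for P,yw in targets:
        d=M.T@(np.array(P)-o["position"])*100; tr=-(yw-yaw); tr=(tr+180)%360-180
        print([round(float(v),2) for v in d],round(float(tr),1))
def wl(x,y,z): return loc(POSE,[(x,y,z)])[0]
E
python3 - <<'E'
from h import *
p=pinloc(1.11,.036); P=wl(*p,.22); print(P); yd=np.degrees(POSE[2])
rel([(P,90+yd+63.6-180),(wl(*p,.092),90+yd+63.6-180)])
E
```

```text
[ 0.61164925 -0.36233113  0.22      ]
t 1.3 pos [0.1638 0.629  0.2212] yaw 75.4 F [ 0.8  0.2 -0. ] gap 0.0852
[-84.65, 0.12, -68.32] 98.7
[-84.65, 12.92, -68.32] 98.7
```

Request:
move_arm:
  targets:
    - [[-84.6,0,-68.3,98.7,0],[-84.6,0,-68.3,98.7,0],[-84.6,0,-68.3,98.7,0],[-84.6,0,-68.3,98.7,0],[-84.6,0,-68.3,98.7,0],[-84.6,0,-68.3,98.7,0],[-84.6,0,-68.3,98.7,0],[-84.6,0,-68.3,98.7,0],[-84.6,0,-68.3,98.7,0],[-84.6,0,-68.3,98.7,0],[-84.6,0,-68.3,98.7,0],[-84.6,0,-68.3,98.7,0]]

```text
t: 2.3
position: [0.3701, 0.1715, 0.2216]
tcp_rot: [0.704, -0.704, 0.067, -0.068]
contact_force: [0.9, -0.1, -0.4]
finger_gap: -0.0
```

```bash
python3 - <<'E'
from h import *
p=pinloc(1.11,.036); yd=np.degrees(POSE[2])
rel([(wl(*p,.22),90+yd+63.6-180)])
E
```

```text
t 2.3 pos [0.3701 0.1715 0.2216] yaw -10.9 F [ 0.9 -0.1 -0.4] gap -0.0
[33.8, 0.18, -47.87] 12.4
```

Request:
move_arm:
  targets:
    - [[33.8,0,-47.9,12.4,0],[33.8,0,-47.9,12.4,0],[33.8,0,-47.9,12.4,0],[33.8,0,-47.9,12.4,0],[33.8,0,-47.9,12.4,0],[33.8,0,-47.9,12.4,0],[33.8,0,-47.9,12.4,0],[33.8,0,-47.9,12.4,0],[33.8,0,-47.9,12.4,0],[33.8,0,-47.9,12.4,0],[33.8,0,-47.9,12.4,0],[33.8,0,-47.9,12.4,0]]

```text
t: 3.3
position: [0.5759, -0.2845, 0.2216]
tcp_rot: [0.693, -0.692, 0.142, -0.143]
contact_force: [0.8, 0.6, -0.1]
finger_gap: -0.0
```

```bash
python3 - <<'E'
from h import *
p=pinloc(1.11,.036); yd=np.degrees(POSE[2])
rel([(wl(*p,.22),90+yd+63.6-180),(wl(*p,.092),90+yd+63.6-180)])
E
```

```text
t 3.3 pos [ 0.5759 -0.2845  0.2216] yaw -23.3 F [ 0.8  0.6 -0.1] gap -0.0
[6.36, 0.16, -5.74] -0.0
[6.35, 12.96, -5.75] -0.0
```

Request:
move_arm:
  targets:
    - [[6.3,0,-5.7,0,0],[6.3,0,-5.7,0,0],[6.3,0,-5.7,0,0],[6.3,4,-5.7,0,0],[6.3,8,-5.7,0,0],[6.3,8,-5.7,0,0],[6.3,8,-5.7,0,0]]

```text
t: 3.88
position: [0.6098, -0.3602, 0.1388]
tcp_rot: [0.694, -0.691, 0.144, -0.141]
contact_force: [-0.3, 0.2, 0.8]
finger_gap: 0.0001
```

```bash
python3 - <<'E'
from h import *
snap("top","t1",(220,150,340,240),6); snap("scene","s1",(225,160,345,250),6)
rel([])
E
```

```text
t 3.9833 pos [ 0.6125 -0.3623  0.1445] yaw -23.3 F [0.4 0.2 0.7] gap -0.0
```

View pics/t1.png

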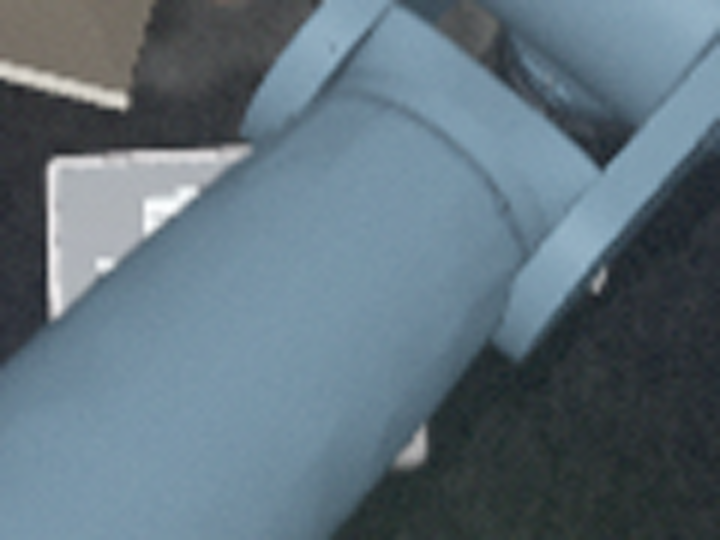

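View pics/s1.png

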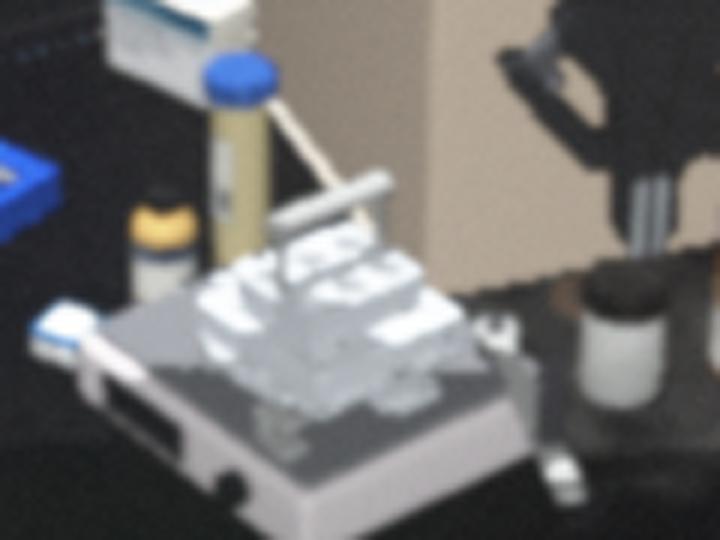

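```bash
python3 - <<'E'
from h import *
yd=np.degrees(POSE[2])
def y(t): return 90+yd+np.degrees(t)-180
L=[(wl(*pinloc(1.11,.036),.092),y(1.11))]*1+[(wl(*pinloc(t,.0205),.092),y(t)) for t in np.arange(1.1,0.05,-.1)]
rel(L)
E
```

```text
t 3.9833 pos [ 0.6125 -0.3623  0.1445] yaw -23.3 F [0.4 0.2 0.7] gap -0.0
[-0.1, 5.25, -0.04] 0.0
[-1.74, 5.24, -0.06] 0.6
[-2.66, 5.24, -0.21] 6.3
[-3.59, 5.23, -0.26] 12.1
[-4.52, 5.23, -0.23] 17.8
[-5.45, 5.22, -0.1] 23.5
[-6.35, 5.22, 0.12] 29.2
[-7.23, 5.22, 0.43] 35.0
[-8.08, 5.21, 0.83] 40.7
[-8.88, 5.21, 1.31] 46.4
[-9.63, 5.2, 1.86] 52.2
[-10.31, 5.2, 2.49] 57.9
```

Request:
move_arm:
  targets:
    - [[0,5.2,0,0,0],[0,5.2,0,0,0],[-1.7,5.2,0,0.6,0],[-2.7,5.2,-0.2,6.3,0],[-3.6,5.2,-0.3,12.1,0],[-4.5,5.2,-0.2,17.8,0],[-5.4,5.2,-0.1,23.5,0],[-5.4,5.2,-0.1,23.5,0]]

```text
t: 4.65
position: [0.5628, -0.342, 0.095]
tcp_rot: [-0.649, 0.649, -0.279, 0.284]
contact_force: [-0.3, 1.2, -0.2]
finger_gap: 0.0001
```

```bash
python3 - <<'E'
from h import *
snap("top","t2",(220,150,340,240),6); snap("scene","s2",(225,160,345,250),6)
yd=np.degrees(POSE[2])
def y(t): return 90+yd+np.degrees(t)-180
rel([(wl(*pinloc(t,.0205),.092),y(t)) for t in [.7,.6,.5,.4,.3,.2,.1,.05,0,-.05]])
E
```

```text
t 4.75 pos [ 0.5637 -0.3426  0.0947] yaw -46.6 F [ 0.9 -0.2 -0.2] gap 0.0001
[-0.16, 0.27, -0.04] 0.2
[-1.08, 0.26, -0.2] 5.9
[-2.01, 0.25, -0.26] 11.6
[-2.94, 0.24, -0.23] 17.4
[-3.87, 0.24, -0.11] 23.1
[-4.78, 0.23, 0.1] 28.8
[-5.66, 0.22, 0.41] 34.5
[-6.09, 0.22, 0.59] 37.4
[-6.5, 0.22, 0.8] 40.3
[-6.91, 0.22, 1.02] 43.1
```

View pics/s2.png

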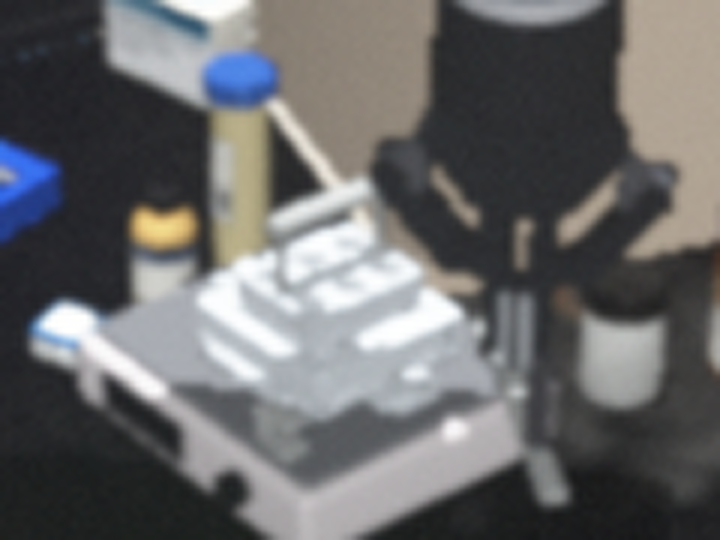

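```bash
python3 - <<'E'
from ov import *
for th,n in((1.11,"a"),(.7,"b"),(.85,'c')):
    overlay("pics/s2_raw.png","scene",POSE,th,(290,190,335,250),12,f"pics/os2{n}.png")
a=np.hstack([cv2.imread(f"pics/os2{n}.png") for n in "abc"]);cv2.imwrite("pics/os2.png",cv2.resize(a,None,fx=.5,fy=.5))
print(((proj("scene",telemetry.get_obs()["position"]+[0,0,-.017])-[225,160])*6))
E
```

```text
[[508.8383716  406.50447762]]
```

View pics/os2.png

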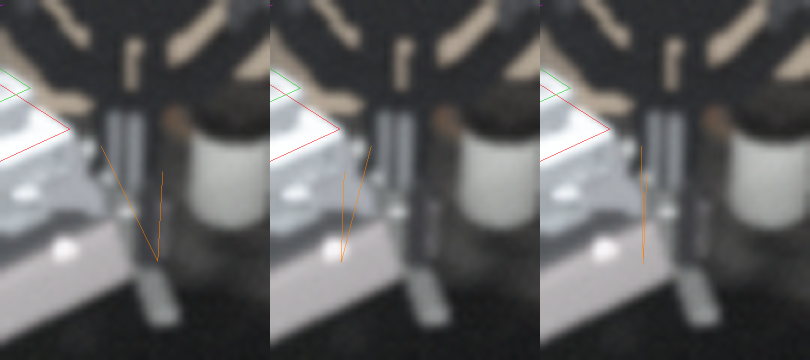

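View pics/t2.png

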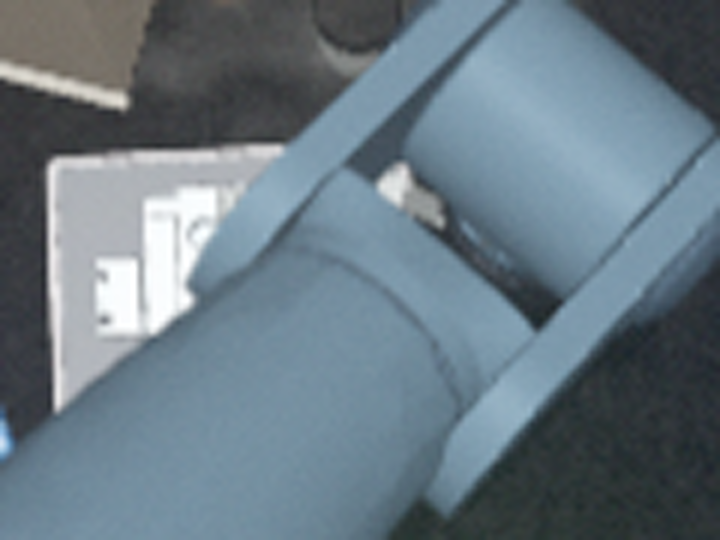

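```bash
python3 - <<'E'
import cv2,numpy as np
ims=[]
for n in("S","s1","s2"):
    a=cv2.imread(f"pics/{n}_raw.png")[195:250,290:335].astype(float)
    a=np.clip(255*(a/255)**.5,0,255).astype(np.uint8); ims.append(cv2.resize(a,None,fx=6,fy=10.,interpolation=cv2.INTER_CUBIC) if 0 else cv2.resize(a,None,fx=5.8,fy=5.8*1.0,interpolation=cv2.INTER_LANCZOS4))
cv2.imwrite("pics/cmp.png",np.hstack(ims))
E
```

```text
(no output)
```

View pics/cmp.png

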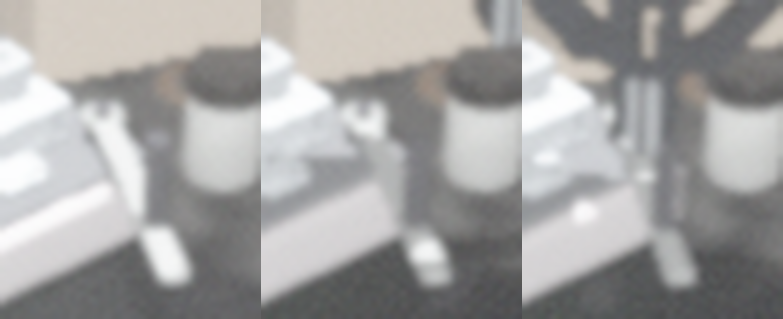

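Request:
move_arm:
  targets:
    - [[0,-3,0,0,0],[0,-6,0,0,0],[0,-6,0,0,0],[0,-6,0,0,0]]

```text
t: 5.08
position: [0.5654, -0.344, 0.1588]
tcp_rot: [-0.648, 0.651, -0.274, 0.284]
contact_force: [0.6, -0.5, 0.0]
finger_gap: -0.0001
```

```bash
python3 - <<'E'
from h import *
snap("scene","s3",(285,190,335,250),10); rel([])
print(optics.look_for("scene","hook_pin"))
print(((proj("scene",telemetry.get_obs()["position"]+[0,0,-.017])-[285,190])*10))
E
```

```text
t 5.1333 pos [ 0.5643 -0.3431  0.1564] yaw -46.5 F [-1.  -0.9 -0.7] gap -0.0001
[{'rect': [262.1, 187.2, 294.9, 222.1], 'confidence': 0.68}, {'rect': [303.2, 212.6, 316.9, 245.2], 'confidence': 0.55}]
[[255.43975925 177.39200236]]
```

View pics/s3.png

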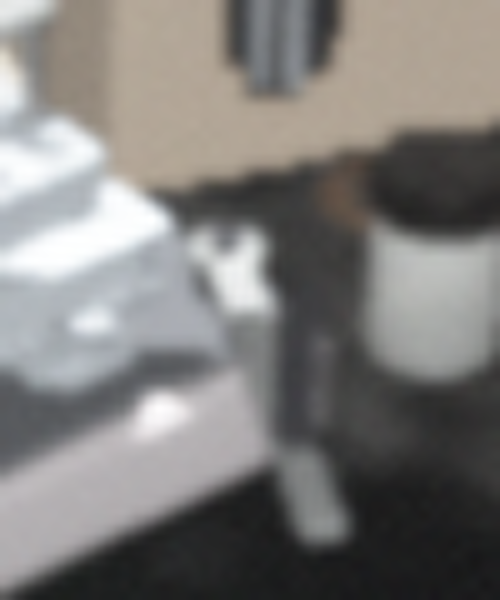

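```bash
python3 - <<'E'
from h import *
print("start",proj("scene",[[.164,.629,.221-.017],[.164,.629,.221-.004]]))
print("s1",proj("scene",[[.6125,-.3623,.1445-.017]]),"seen 333,201.7")
print("s3",proj("scene",[[.5643,-.3431,.1564-.017]]),"seen 312.5,199.5")
a=cv2.imread("pics/S_raw.png")[0:110,0:90]; cv2.imwrite("pics/st.png",cv2.resize(a,None,fx=6,fy=6,interpolation=cv2.INTER_CUBIC))
a=cv2.imread("pics/s1_raw.png")[150:230,290:360]; cv2.imwrite("pics/s1b.png",cv2.resize(a,None,fx=7,fy=7,interpolation=cv2.INTER_CUBIC))
E
```

```text
start [[ 39.62028773 104.25778498]
 [ 38.83178263 100.70280324]]
s1 [[330.6400497  208.44196495]] seen 333,201.7
s3 [[311.00416179 207.18440805]] seen 312.5,199.5
```

View pics/st.png

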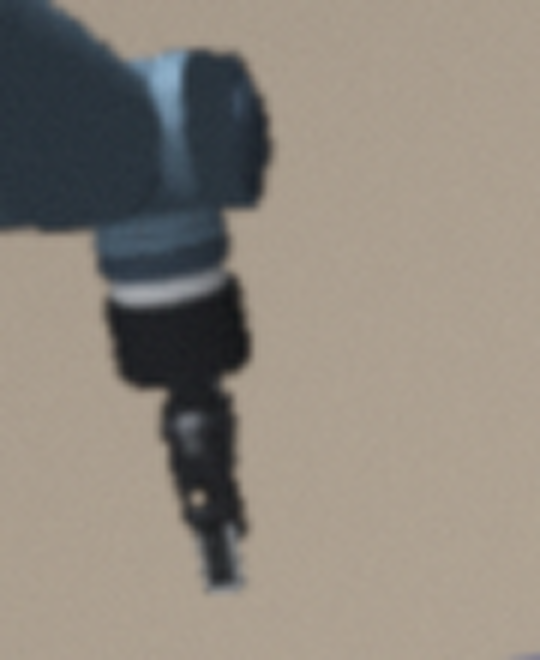

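View pics/s1b.png

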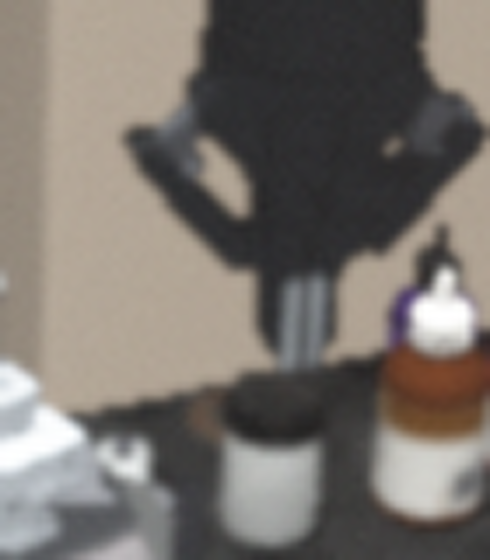

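```bash
python3 - <<'E'
from h import *
yd=np.degrees(POSE[2])
def y(t): return 90+yd+np.degrees(t)-180
rel([(wl(*pinloc(1.11,.040),.156),y(1.11)),(wl(*pinloc(1.11,.040),.08),y(1.11))])
E
```

```text
t 5.1833 pos [ 0.5635 -0.3424  0.1547] yaw -46.6 F [-0.8 -0.  -0.3] gap 0.0003
[5.13, -0.08, 2.29] -23.3
[5.07, 7.52, 2.27] -23.3
```

Request:
move_arm:
  targets:
    - [[5.1,0,2.3,-23.3,0],[5.1,0,2.3,-23.3,0],[5.1,0,2.3,-23.3,0],[5.1,0,2.3,-23.3,0],[5.1,3,2.3,-23.3,0],[5.1,5.5,2.3,-23.3,0],[5.1,7.5,2.3,-23.3,0],[5.1,7.5,2.3,-23.3,0],[5.1,7.5,2.3,-23.3,0],[5.1,7.5,2.3,-23.3,0]]

```text
t: 6.02
position: [0.6162, -0.3643, 0.081]
tcp_rot: [-0.692, 0.694, -0.139, 0.145]
contact_force: [0.9, -0.0, 0.4]
finger_gap: -0.0002
```

```bash
python3 - <<'E'
from h import *
snap("scene","s4",(280,180,345,250),8)
yd=np.degrees(POSE[2])
def y(t): return 90+yd+np.degrees(t)-180
rel([(wl(*pinloc(t,.0205),.080),y(t)) for t in np.arange(1.1,.1,-.1)])
E
```

```text
t 6.0667 pos [ 0.6167 -0.3646  0.0819] yaw -23.2 F [ 1.2  0.2 -0.3] gap 0.0003
[-2.19, 0.17, -0.0] 0.6
[-3.11, 0.16, -0.15] 6.4
[-4.05, 0.15, -0.21] 12.1
[-4.98, 0.14, -0.17] 17.8
[-5.9, 0.13, -0.04] 23.6
[-6.81, 0.12, 0.18] 29.3
[-7.69, 0.11, 0.49] 35.0
[-8.53, 0.1, 0.89] 40.7
[-9.33, 0.09, 1.36] 46.5
[-10.08, 0.08, 1.92] 52.2
```

View pics/s4.png

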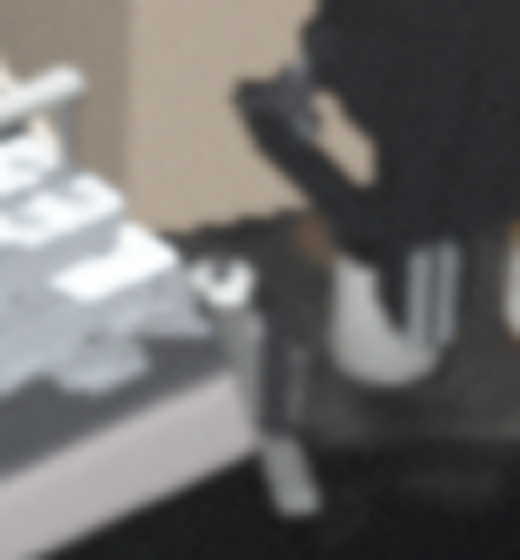

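Request:
move_arm:
  targets:
    - [[0,1.2,0,0,0],[0,1.2,0,0,0],[-1.1,1.2,0,0,0],[-2.2,1.2,0,0.6,0],[-2.7,1.2,-0.1,3.5,0],[-3.1,1.2,-0.2,6.4,0],[-3.6,1.2,-0.2,9.2,0],[-4.1,1.2,-0.2,12.1,0],[-4.5,1.2,-0.2,15,0],[-5,1.2,-0.2,17.8,0],[-5,1.2,-0.2,17.8,0]]

```text
t: 6.98
position: [0.5697, -0.3467, 0.0698]
tcp_rot: [-0.661, 0.663, -0.244, 0.252]
contact_force: [-0.3, -0.0, -0.3]
finger_gap: -0.0002
```

```bash
python3 - <<'E'
from h import *
snap("scene","s5",(270,180,345,250),8)
yd=np.degrees(POSE[2])
def y(t): return 90+yd+np.degrees(t)-180
rel([(wl(*pinloc(t,.0205),.070),y(t)) for t in np.arange(.8,-.06,-.1)])
E
```

```text
t 7.0333 pos [ 0.57   -0.3469  0.0698] yaw -41.0 F [ 0.7 -0.4  0. ] gap -0.0001
[0.0, -0.02, 0.04] 0.1
[-0.91, -0.03, -0.12] 5.8
[-1.84, -0.04, -0.18] 11.5
[-2.78, -0.05, -0.16] 17.3
[-3.7, -0.06, -0.04] 23.0
[-4.61, -0.07, 0.18] 28.7
[-5.49, -0.08, 0.48] 34.5
[-6.34, -0.09, 0.87] 40.2
[-7.14, -0.1, 1.34] 45.9
```

View pics/s5.png

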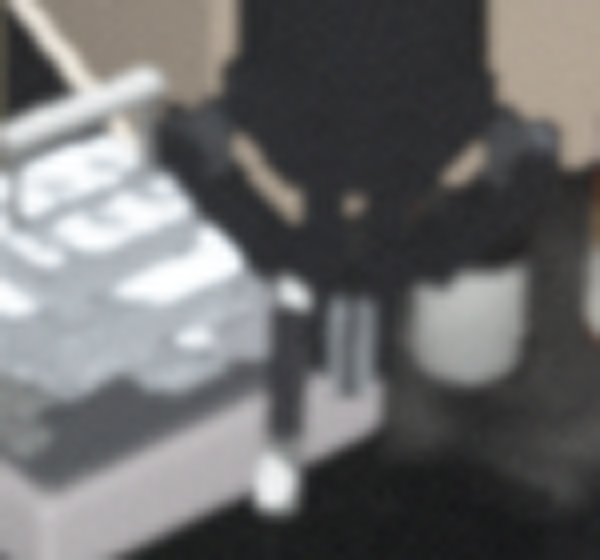

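Request:
move_arm:
  targets:
    - [[-0.9,0,-0.1,5.8,0],[-1.8,0,-0.2,11.5,0],[-2.8,0,-0.2,17.3,0],[-3.7,0,0,23,0],[-4.6,0,0.2,28.7,0],[-5.5,0,0.5,34.5,0],[-5.9,0,0.7,37.3,0],[-5.9,0,0.7,37.3,0]]

```text
t: 7.7
position: [0.53, -0.3023, 0.0693]
tcp_rot: [0.549, -0.548, 0.442, -0.45]
contact_force: [-0.2, 0.3, 0.0]
finger_gap: 0.0003
```

```bash
python3 - <<'E'
from ov import *
snap("scene","s6",(250,180,325,250),8)
overlay("pics/s6_raw.png","scene",POSE,.15,(250,180,325,250),8,"pics/s6.png")
snap("top","t6",(220,150,330,240),7)
yd=np.degrees(POSE[2])
def y(t): return 90+yd+np.degrees(t)-180
rel([(wl(*pinloc(t,.0205),.070),y(t)) for t in [.1,.05,0,-.05]])
E
```

```text
t 7.8 pos [ 0.5303 -0.303   0.0694] yaw -78.2 F [-0.6  0.3  0.1] gap -0.0002
[-0.47, -0.07, -0.16] 3.0
[-0.94, -0.07, -0.22] 5.9
[-1.4, -0.07, -0.27] 8.7
[-1.87, -0.08, -0.29] 11.6
```

View pics/s6.png

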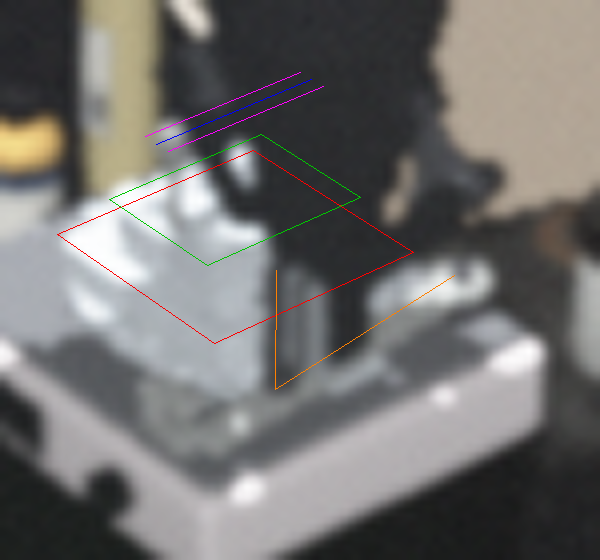

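View pics/t6.png

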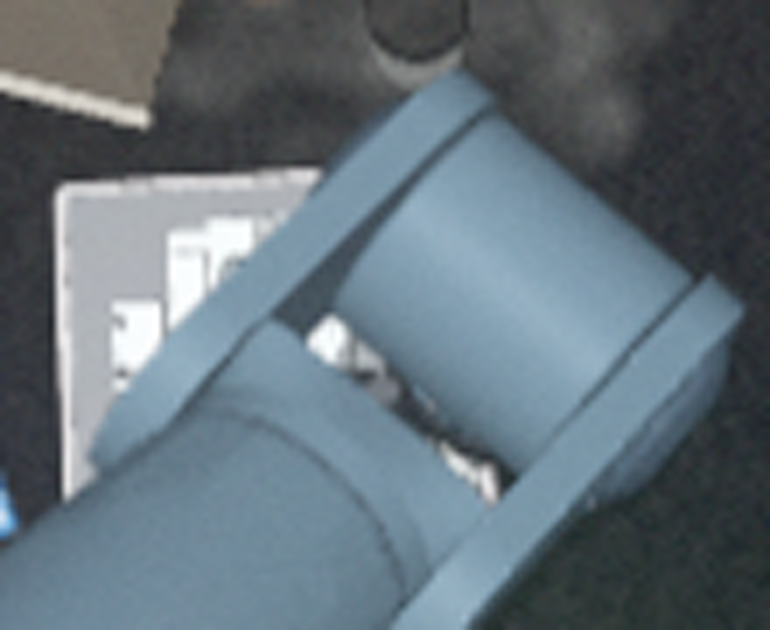

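Request:
move_arm:
  targets:
    - [[-0.3,-0.5,-0.1,3,0],[-0.6,-0.5,-0.2,5.9,0],[-0.9,-0.5,-0.2,8.7,0],[-1.2,-0.5,-0.3,8.7,0],[-1.4,-0.5,-0.3,8.7,0]]

```text
t: 8.22
position: [0.5247, -0.2902, 0.0745]
tcp_rot: [0.515, -0.513, 0.481, -0.49]
contact_force: [-0.1, -0.4, 1.1]
finger_gap: -0.0003
```

```bash
python3 - <<'E'
from ov import *
snap("scene","s7",(250,180,325,250),8)
yd=np.degrees(POSE[2])
def y(t): return 90+yd+np.degrees(t)-180
rel([(wl(*pinloc(t,.0205),.075),y(t)) for t in [0,-.05]])
E
```

```text
t 8.2667 pos [ 0.5246 -0.2898  0.0743] yaw -86.7 F [ 1.4 -0.   0. ] gap -0.0005
[0.01, -0.07, 0.02] 0.2
[-0.45, -0.07, -0.07] 3.0
```

View pics/s7.png

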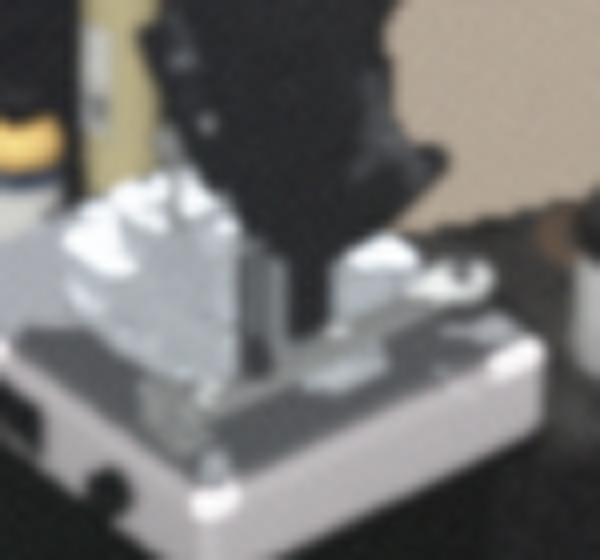

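Request:
move_arm:
  targets:
    - [[-0.2,0,0,0,0],[-0.3,0,0,0,0],[-0.3,0,0,0,0]]

```text
t: 8.52
position: [0.5246, -0.2889, 0.0746]
tcp_rot: [-0.514, 0.515, -0.48, 0.491]
contact_force: [0.3, -7.5, -3.1]
finger_gap: -0.0001
```

Request:
move_arm:
  targets:
    - [[-0.2,0,0,0,0],[-0.3,0,0,0,0],[-0.3,0,0,0,0]]

```text
t: 8.77
position: [0.5247, -0.2889, 0.0748]
tcp_rot: [-0.513, 0.516, -0.478, 0.492]
contact_force: [0.3, -11.7, -4.4]
finger_gap: -0.0005
```

Request:
move_arm:
  targets:
    - [[1.5,0,0,0,0],[1.5,-4,0,0,0],[1.5,-8,0,0,0],[1.5,-12,0,0,4],[1.5,-12,0,0,4],[1.5,-12,0,0,4]]

```text
t: 9.27
position: [0.5257, -0.3035, 0.1988]
tcp_rot: [-0.513, 0.516, -0.475, 0.494]
contact_force: [0.4, 0.3, -1.3]
finger_gap: 0.0356
```

```bash
python3 - <<'E'
from ov import *
snap("scene","s8",(250,170,325,240),8)
overlay("pics/s8_raw.png","scene",POSE,.0,(250,170,325,240),8,"pics/s8.png")
yd=np.degrees(POSE[2])
rel([(wl(0,0,.19),-90+yd),(wl(0,0,.16),-90+yd)])
E
```

```text
t 9.3167 pos [ 0.5245 -0.3024  0.1959] yaw -86.6 F [-0.1  0.  -0.3] gap 0.0403
[-8.24, 0.48, 3.85] 0.3
[-8.3, 3.48, 3.81] 0.3
```

View pics/s8.png

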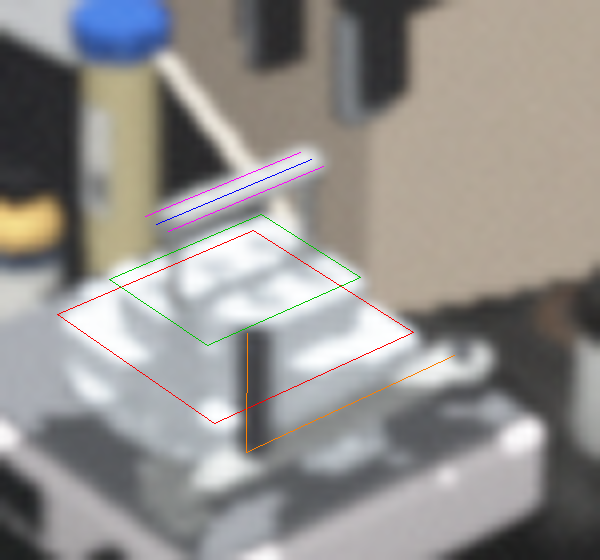

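```bash
python3 - <<'E'
from h import *
P=telemetry.get_obs()["position"]
for dz in(-.017,0,.01):
    for s in(1,-1):
        a=np.radians(-86.6); print(dz,(proj("scene",P+[s*.02*np.cos(a),s*.02*np.sin(a),dz])-[250,170])*8)
E
```

```text
-0.017 [[349.84783803 197.71720021]]
-0.017 [[264.50736592 145.45073166]]
0 [[350.87464818 149.13304226]]
0 [[264.90304115  97.49077687]]
0.01 [[351.48326931 120.22605587]]
0.01 [[265.13776686  68.96479877]]
```

Request:
move_arm:
  targets:
    - [[-4,0,2,0,4],[-8.3,0,3.8,0.3,4],[-8.3,2,3.8,0.3,4],[-8.3,3.5,3.8,0.3,4],[-8.3,3.5,3.8,0.3,4],[-8.3,3.5,3.8,0.3,4]]

```text
t: 9.82
position: [0.5565, -0.2172, 0.1571]
tcp_rot: [-0.512, 0.515, -0.48, 0.492]
contact_force: [-0.1, 0.3, -0.4]
finger_gap: 0.04
```

```bash
python3 - <<'E'
from ov import *
snap("scene","s9",(250,160,325,230),8)
yd=np.degrees(POSE[2])
rel([(wl(0,0,.16),-90+yd),(wl(0,0,.107),-90+yd)])
P=telemetry.get_obs()["position"]
for dz in(-.017,0,.01):
    for s in(1,-1):
        a=np.radians(-86.6); print(dz,(proj("scene",P+[s*.02*np.cos(a),s*.02*np.sin(a),dz])-[250,160])*8)
E
```

```text
t 9.8667 pos [ 0.5572 -0.218   0.1587] yaw -86.9 F [-0.3 -0.4  0.8] gap 0.0401
[0.01, -0.13, 0.08] 0.0
[-0.08, 5.17, 0.02] 0.0
-0.017 [[268.83548442 235.38686863]]
-0.017 [[190.83952914 187.50723359]]
0 [[269.24061097 189.91930664]]
0 [[190.72276874 142.59990529]]
0.01 [[269.48081682 162.89026438]]
0.01 [[190.6540649  115.91171983]]
```

View pics/s9.png

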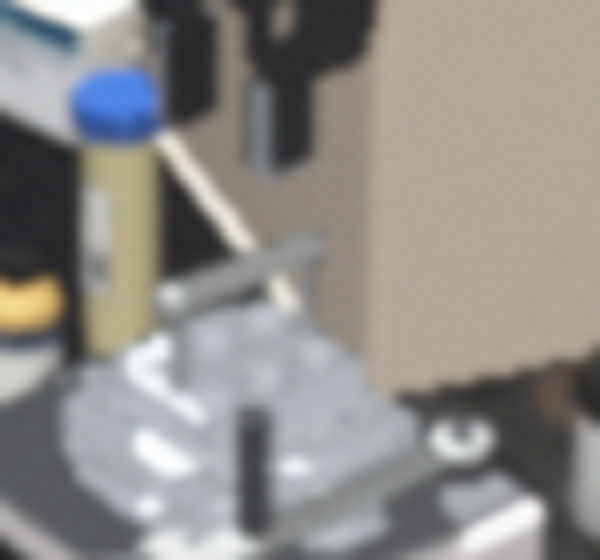

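Request:
move_arm:
  targets:
    - [[0,1.5,0,0,4],[0,3,0,0,4],[0,4.5,0,0,4],[0,5.3,0,0,4],[0,5.3,0,0,4],[0,5.3,0,0,4]]

```text
t: 10.37
position: [0.558, -0.2194, 0.1062]
tcp_rot: [-0.512, 0.515, -0.479, 0.493]
contact_force: [-0.2, -0.3, 0.1]
finger_gap: 0.04
```

```bash
python3 - <<'E'
from ov import *
snap("scene","s10",(250,160,325,230),8)
yd=np.degrees(POSE[2])
rel([(wl(0,0,.1),-90+yd)])
E
```

```text
t 10.4167 pos [ 0.5584 -0.2195  0.1068] yaw -86.9 F [-0.2  0.2  0.2] gap 0.0403
[-0.17, 0.68, -0.04] -0.0
```

View pics/s10.png

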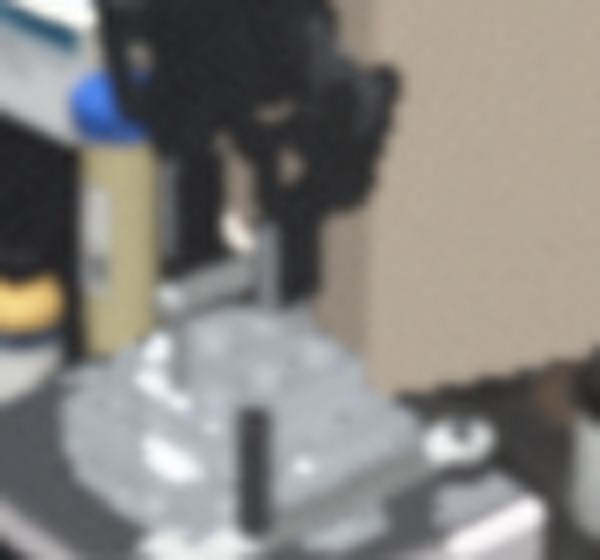

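Request:
move_arm:
  targets:
    - [[-0.1,0.7,0,0,4],[-0.1,0.7,0,0,2.5],[-0.1,0.7,0,0,1],[-0.1,0.7,0,0,0],[-0.1,0.7,0,0,0],[-0.1,0.7,0,0,0],[-0.1,0.7,0,0,0]]

```text
t: 11.0
position: [0.5585, -0.2182, 0.1002]
tcp_rot: [-0.512, 0.515, -0.479, 0.494]
contact_force: [-1.2, 4.6, 3.9]
finger_gap: 0.0095
```

```bash
python3 - <<'E'
from ov import *
snap("scene","s11",(250,160,325,230),8)
rel([])
E
```

```text
t 11.05 pos [ 0.5585 -0.2182  0.1002] yaw -86.9 F [-2.   5.3  5.4] gap 0.0097
```

View pics/s11.png

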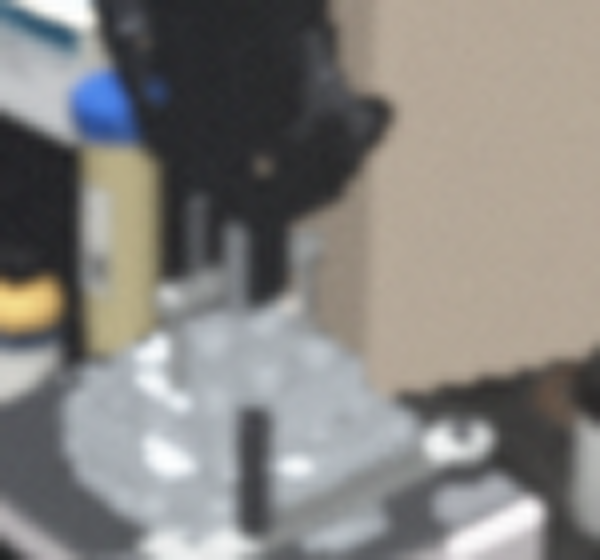

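Request:
move_arm:
  targets:
    - [[-0.2,-0.1,0,0,0],[-0.4,-0.2,0,0,0],[-0.6,-0.3,0,0,0],[-0.6,-0.3,0,0,0]]

```text
t: 11.38
position: [0.5575, -0.2137, 0.1016]
tcp_rot: [-0.511, 0.516, -0.478, 0.494]
contact_force: [1.1, -7.5, -10.2]
finger_gap: 0.0097
```

Request:
move_arm:
  targets:
    - [[-0.3,-0.1,0,0,0],[-0.5,-0.2,0,0,0],[-0.7,-0.3,0,0,0],[-0.7,-0.3,0,0,0]]

```text
t: 11.72
position: [0.5569, -0.2094, 0.1035]
tcp_rot: [-0.51, 0.517, -0.476, 0.496]
contact_force: [3.0, -9.2, -11.1]
finger_gap: 0.0096
```

```bash
python3 - <<'E'
from ov import *
snap("scene","s12",(250,160,325,230),8)
snap("top","t12",(220,150,330,240),7)
rel([])
E
```

```text
t 11.8167 pos [ 0.5569 -0.2094  0.1035] yaw -86.9 F [  2.6  -9.8 -10.3] gap 0.0101
```

View pics/s12.png

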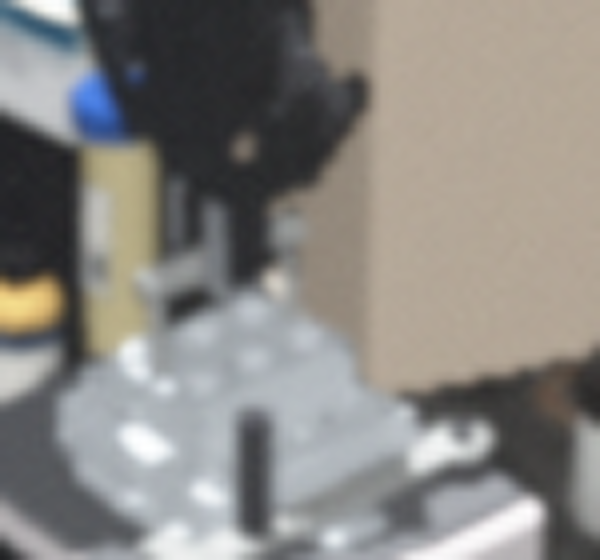

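View pics/t12.png

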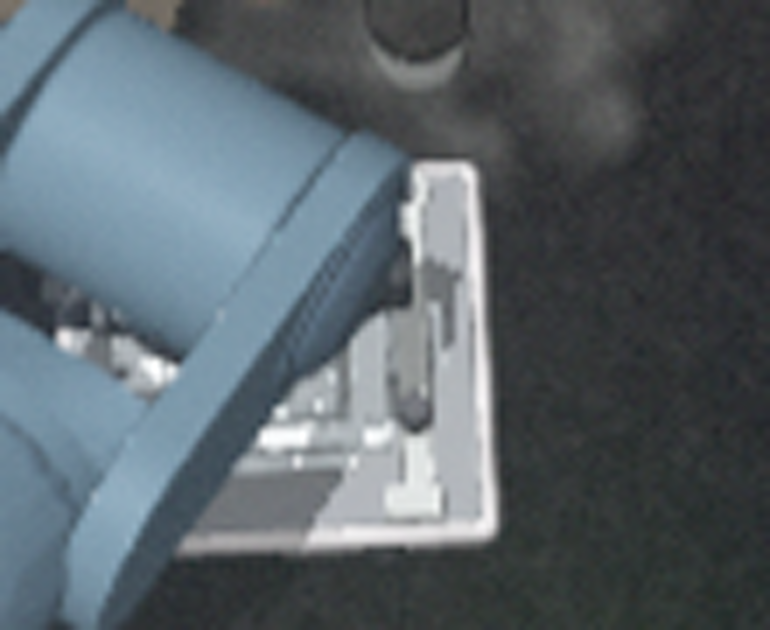

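Request:
move_arm:
  targets:
    - [[-0.3,-0.1,0,0,0],[-0.6,-0.2,0,0,0],[-0.6,-0.2,0,0,0]]

```text
t: 12.07
position: [0.5566, -0.2067, 0.1043]
tcp_rot: [-0.508, 0.519, -0.474, 0.498]
contact_force: [3.5, -12.5, -12.7]
finger_gap: 0.0096
```

Request:
move_arm:
  targets:
    - [[0.4,-0.1,0,0,0],[0.8,-0.1,0,0,0],[1.2,-0.2,0,0,0],[1.6,-0.2,0,0,0],[2.0,-0.3,0,0,0],[2.0,-0.3,0,0,0]]

```text
t: 12.57
position: [0.5572, -0.223, 0.1079]
tcp_rot: [-0.51, 0.517, -0.477, 0.495]
contact_force: [-2.0, 13.8, 4.5]
finger_gap: 0.0098
```

Request:
move_arm:
  targets:
    - [[0.4,0,0,0,0],[0.8,-0.1,0,0,0],[1.0,-0.1,0,0,0],[1.0,-0.1,0,0,0]]

```text
t: 12.9
position: [0.5579, -0.2312, 0.1099]
tcp_rot: [-0.511, 0.516, -0.478, 0.494]
contact_force: [0.3, 7.4, 2.7]
finger_gap: 0.0094
```

```bash
python3 - <<'E'
from ov import *
snap("scene","s13",(250,160,325,230),8)
rel([])
E
```

```text
t 12.95 pos [ 0.5579 -0.2312  0.1099] yaw -86.9 F [-0.9  7.7  3. ] gap 0.0097
```

View pics/s13.png

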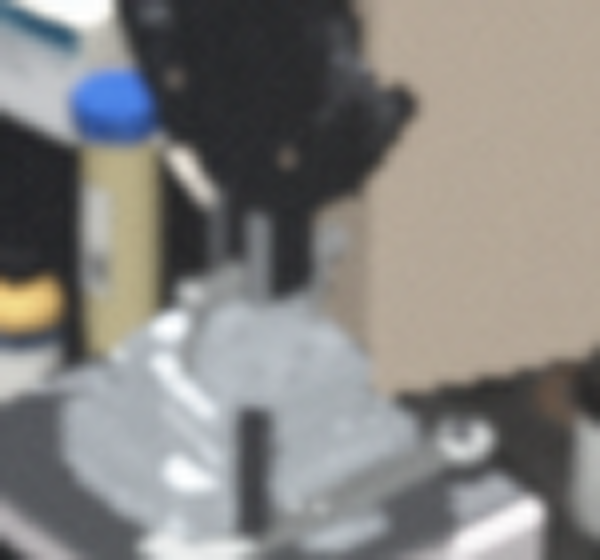

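Request:
move_arm:
  targets:
    - [[-0.4,-0.1,0,0,0],[-0.8,-0.2,0,0,0],[-1.2,-0.3,0,0,0],[-1.6,-0.3,0,0,0],[-2.0,-0.4,0,0,0],[-2.2,-0.5,0,0,0],[-2.2,-0.5,0,0,0]]

```text
t: 13.53
position: [0.558, -0.2118, 0.1172]
tcp_rot: [-0.51, 0.517, -0.475, 0.497]
contact_force: [-2.5, -5.5, 5.2]
finger_gap: 0.0089
```

Request:
move_arm:
  targets:
    - [[0.4,-0.1,0,0,0],[0.8,-0.2,0,0,0],[1.2,-0.3,0,0,0],[1.6,-0.3,0,0,0],[2.0,-0.4,0,0,0],[2.2,-0.5,0,0,0],[2.2,-0.5,0,0,0]]

```text
t: 14.12
position: [0.5586, -0.2326, 0.1218]
tcp_rot: [-0.51, 0.517, -0.476, 0.496]
contact_force: [-0.2, 5.3, -2.1]
finger_gap: 0.0094
```

```bash
python3 - <<'E'
from ov import *
snap("scene","s14",(250,160,325,230),8)
rel([])
E
```

```text
t 14.1667 pos [ 0.5586 -0.2326  0.1219] yaw -86.9 F [ 0.1  5.1 -2.2] gap 0.0093
```

View pics/s14.png

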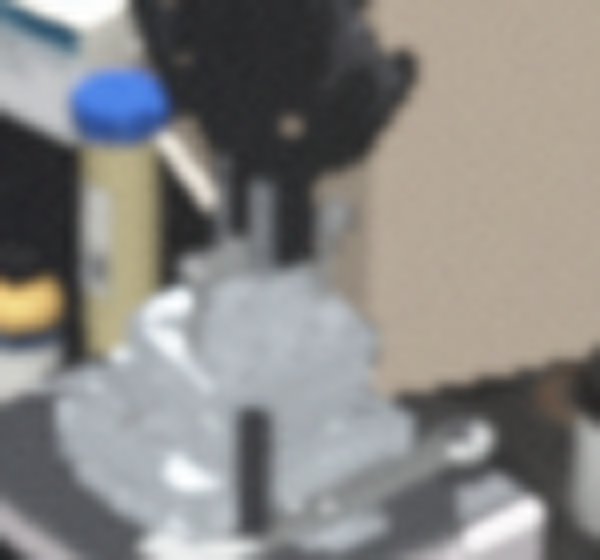

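Request:
move_arm:
  targets:
    - [[-0.4,-0.1,0,0,0],[-0.8,-0.3,0,0,0],[-1.2,-0.5,0,0,0],[-1.5,-0.7,0,0,0],[-1.5,-0.7,0,0,0]]

```text
t: 14.58
position: [0.5581, -0.2172, 0.1293]
tcp_rot: [-0.51, 0.517, -0.476, 0.496]
contact_force: [0.5, 0.5, -2.3]
finger_gap: 0.0097
```

```bash
python3 - <<'E'
from ov import *
snap("scene","s15",(250,160,325,230),8)
rel([])
E
```

```text
t 14.6333 pos [ 0.558  -0.2174  0.1291] yaw -86.8 F [-0.9 -0.6 -3.1] gap 0.0093
```

View pics/s15.png

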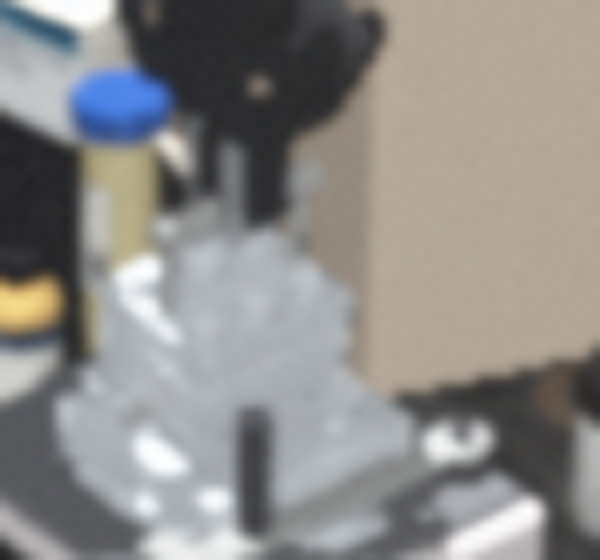

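Request:
move_arm:
  targets:
    - [[0.1,-0.3,0,0,0],[0.1,-0.6,0,0,0],[0.1,-0.8,0,0,0],[0.1,-0.8,0,0,0],[0.1,-0.8,0,0,0],[0.1,-0.8,0,0,0]]

```text
t: 15.13
position: [0.5579, -0.2183, 0.1371]
tcp_rot: [-0.51, 0.517, -0.476, 0.496]
contact_force: [0.4, -0.4, -2.2]
finger_gap: 0.0091
```

```bash
python3 - <<'E'
from ov import *
im=snap("scene","s16",(245,160,325,235),8)
overlay("pics/s16_raw.png","scene",POSE,.0,(245,160,325,235),8,"pics/s16o.png")
# overlay block edges for foot at several heights
im=cv2.imread("pics/s16.png")
for k,col in((.008,(0,0,255)),(.015,(0,255,0)),(.022,(255,0,0))):
    z=.068+k
    for Q in([(-.033,-.026,z),(.033,-.026,z)],[(-.033,-.026,z),(-.033,.026,z)],[(-.033,0,z+.07),(.033,0,z+.07)]):
        uv=((proj("scene",loc(POSE,Q))-[245,160]+[1.2,.3])*8).round().astype(int); cv2.line(im,tuple(map(int,uv[0])),tuple(map(int,uv[1])),col,1)
cv2.imwrite("pics/s16.png",im)
rel([])
E
```

```text
t 15.1833 pos [ 0.5578 -0.2182  0.1369] yaw -86.8 F [ 0.4  0.8 -2.9] gap 0.0097
```

View pics/s16.png

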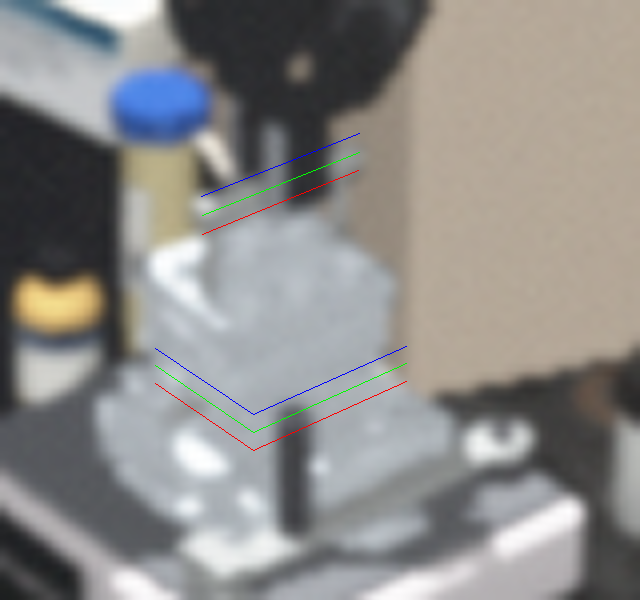

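View pics/s16o.png

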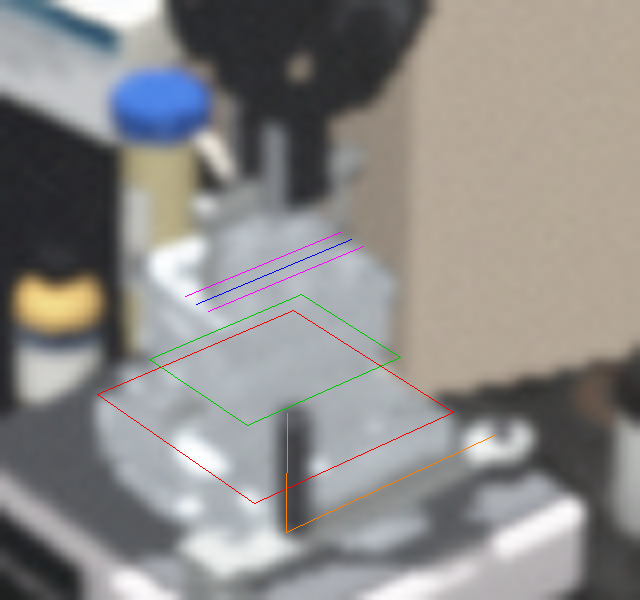

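```bash
python3 - <<'E'
import cv2,numpy as np
a=cv2.imread("pics/s16_raw.png")[165:235,250:310]
g=cv2.createCLAHE(4,(4,4)).apply(cv2.resize(cv2.cvtColor(a,cv2.COLOR_BGR2GRAY),None,fx=8,fy=8,interpolation=cv2.INTER_CUBIC)); cv2.imwrite("pics/s16e.png",g)
E
```

```text
(no output)
```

View pics/s16e.png

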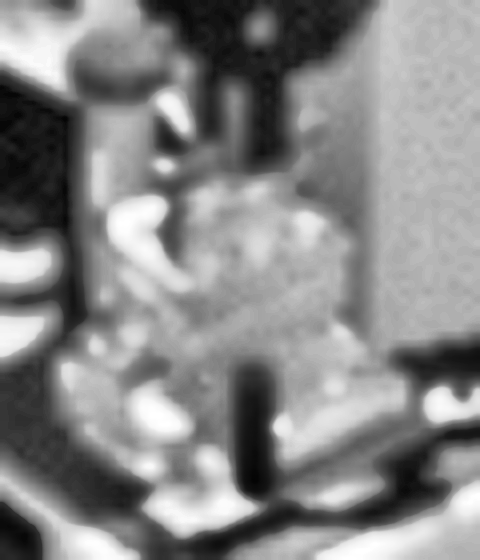

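```bash
python3 - <<'E'
from ov import *
raw=cv2.imread("pics/s16_raw.png"); outs=[]
for ph in(-.2,0,.2):
    im=cv2.resize(raw[165:235,250:305],None,fx=8,fy=8,interpolation=cv2.INTER_CUBIC); im=np.clip(255*((im/255.)**1.5)*1.6,0,255).astype(np.uint8)
    c,s=np.cos(ph),np.sin(ph)
    def T(P): # rotation about bar axis x
        P=np.array(P,float); y=P[:,1]; z=P[:,2]-.07
        return np.c_[P[:,0],c*y-s*z,.068+.017+.07+s*y+c*z]
    X,Y=.033,.026
    for Q in([(-X,-Y,0),(X,-Y,0),(X,-Y,.036),(-X,-Y,.036),(-X,-Y,0),(-X,Y,0),(-X,Y,.036),(-X,-Y,.036)],[(X,-Y,.036),(X,Y,.036),(-X,Y,.036)],[(-X,0,.07),(X,0,.07)]):
        uv=((proj("scene",loc(POSE,T(Q)))-[250,165]+[1.2,.3])*8).round().astype(int); cv2.polylines(im,[uv],False,(0,0,255),1)
    outs.append(im[:,:440])
a=np.hstack(outs); cv2.imwrite("pics/tilt.png",cv2.resize(a,(800,340)))
cv2.imwrite("pics/tilt0.png",outs[1]);cv2.imwrite("pics/tiltm.png",outs[0]);cv2.imwrite("pics/tiltp.png",outs[2])
E
```

```text
(no output)
```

View pics/tilt0.png

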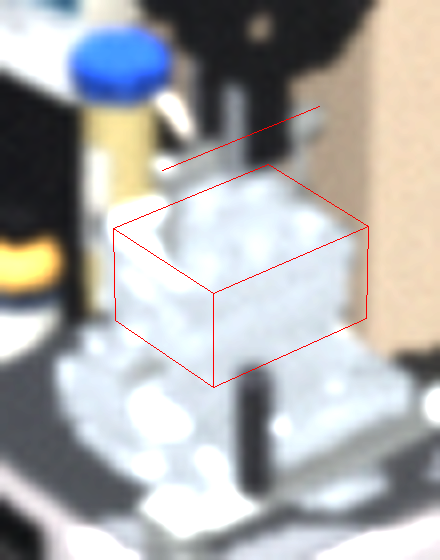

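View pics/tiltp.png

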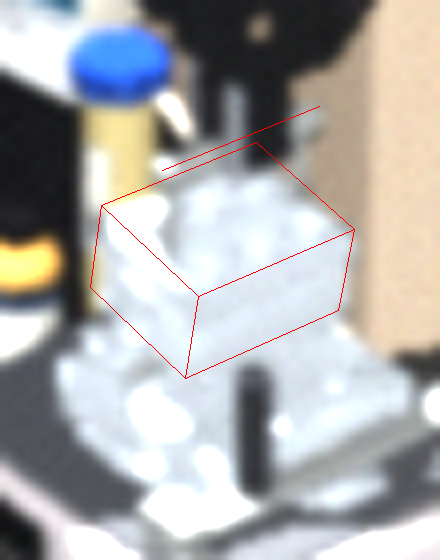

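View pics/tiltm.png

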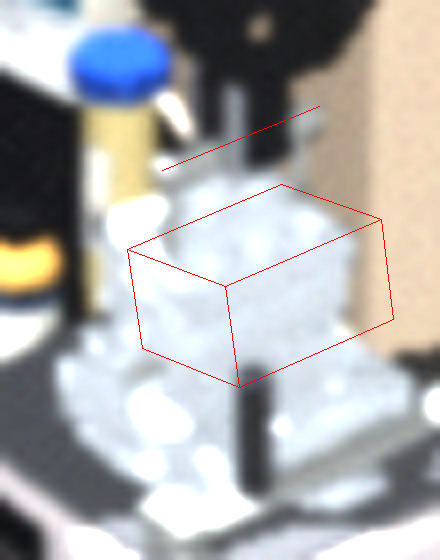

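Request:
move_arm:
  targets:
    - [[0.4,0,0.3,0,0],[0.9,0,0.6,0,0],[1.4,0,0.6,0,0],[1.9,0,0.6,0,0],[1.9,0.4,0.6,0,0],[1.9,0.8,0.6,0,0],[1.9,0.8,0.6,0,0]]

```text
t: 15.77
position: [0.5641, -0.2366, 0.128]
tcp_rot: [-0.51, 0.517, -0.477, 0.495]
contact_force: [-0.6, 0.0, -3.6]
finger_gap: 0.0095
```

Request:
move_arm:
  targets:
    - [[0,0.2,0,0,0],[0,0.4,0,0,0],[0,0.4,0,0,0]]

```text
t: 16.02
position: [0.5643, -0.2366, 0.1241]
tcp_rot: [-0.51, 0.517, -0.477, 0.495]
contact_force: [0.3, -0.6, -2.4]
finger_gap: 0.0092
```

Request:
move_arm:
  targets:
    - [[0,0.2,0,0,0],[0,0.3,0,0,0],[0,0.3,0,0,0]]

```text
t: 16.27
position: [0.5651, -0.2368, 0.124]
tcp_rot: [-0.51, 0.517, -0.476, 0.496]
contact_force: [-6.3, 4.9, 11.3]
finger_gap: 0.0097
```

```bash
cat > tilt.py <<'E'
from ov import *
def tilt(name,h,phs,cx=0,cy=0):
    raw=cv2.imread(f"pics/{name}_raw.png"); outs=[]
    for ph in phs:
        im=cv2.resize(raw[165:235,250:305],None,fx=8,fy=8,interpolation=cv2.INTER_CUBIC); im=np.clip(255*((im/255.)**1.5)*1.6,0,255).astype(np.uint8)
        c,s=np.cos(ph),np.sin(ph)
        def T(P):
            P=np.array(P,float); y=P[:,1]; z=P[:,2]-.07
            return np.c_[P[:,0]+cx,cy+c*y-s*z,.068+h+.07+s*y+c*z]
        X,Y=.033,.026
        for Q in([(-X,-Y,0),(X,-Y,0),(X,-Y,.036),(-X,-Y,.036),(-X,-Y,0),(-X,Y,0),(-X,Y,.036),(-X,-Y,.036)],[(X,-Y,.036),(X,Y,.036),(-X,Y,.036)],[(-X,0,.07),(X,0,.07)]):
            uv=((proj("scene",loc(POSE,T(Q)))-[250,165]+[1.2,.3])*8).round().astype(int); cv2.polylines(im,[uv],False,(0,0,255),1)
        outs.append(im)
    cv2.imwrite(f"pics/{name}_tilt.png",cv2.resize(np.hstack(outs),None,fx=.9,fy=.9))
E
python3 - <<'E'
from tilt import *
snap("scene","s17",(245,160,325,235),8); rel([])
tilt("s17",.001,(0,.18),.006,-.019)
E
```

```text
t 16.3167 pos [ 0.5651 -0.2368  0.124 ] yaw -86.8 F [-4.6  3.3 11.4] gap 0.0092
```

View pics/s17_tilt.png

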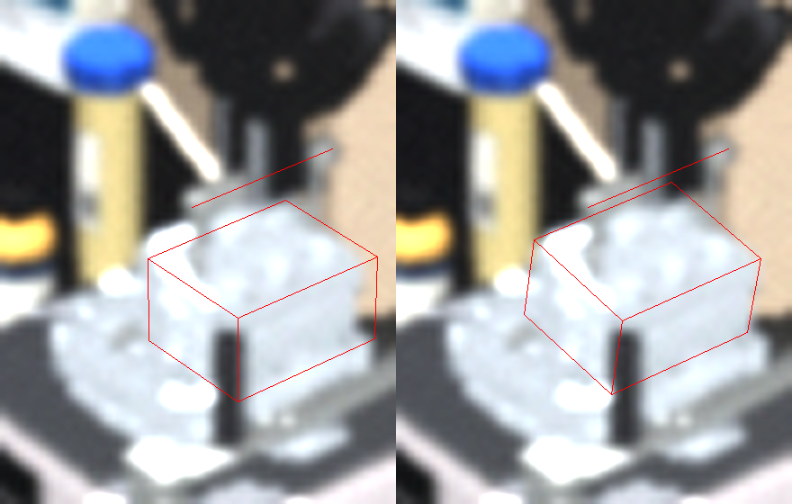

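Request:
move_arm:
  targets:
    - [[0,0.2,-0.1,0,0],[0,0.4,-0.1,0,0],[0,0.4,-0.1,0,0]]

```text
t: 16.57
position: [0.5653, -0.2373, 0.1241]
tcp_rot: [-0.511, 0.517, -0.475, 0.496]
contact_force: [-7.6, 5.5, 15.9]
finger_gap: 0.0095
```

Request:
move_arm:
  targets:
    - [[0,0.2,0,0,0],[0,0.5,0,0,0],[0,0.6,0,0,0]]

```text
t: 16.82
position: [0.5672, -0.238, 0.1238]
tcp_rot: [-0.511, 0.517, -0.474, 0.497]
contact_force: [-9.6, 8.8, 30.9]
finger_gap: 0.0092
```

```bash
python3 - <<'E'
from tilt import *
snap("scene","s18",(245,160,325,235),8); rel([])
tilt("s18",.0,(0,.18),.006,-.019)
E
```

```text
t 16.8667 pos [ 0.5673 -0.2381  0.1239] yaw -86.8 F [-9.   7.3 25.7] gap 0.0095
```

View pics/s18_tilt.png

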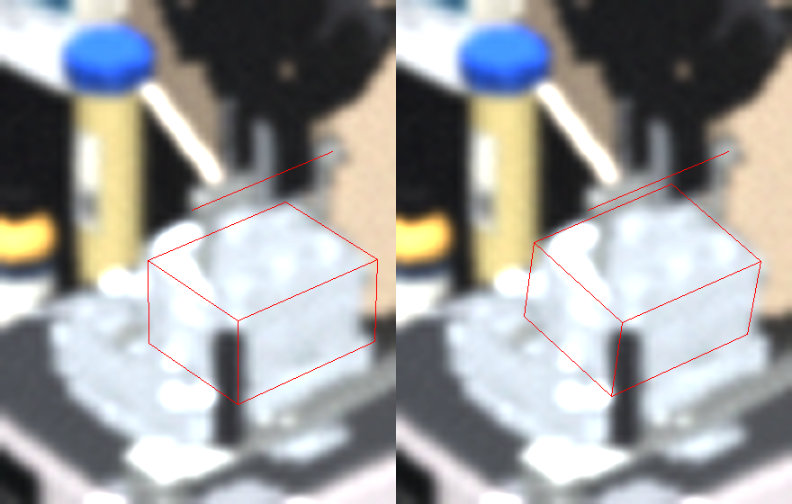

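Request:
move_arm:
  targets:
    - [[0,-0.4,-0.4,0,0],[-0.1,-0.8,-0.6,0,0],[-0.3,-1.3,-0.8,0,0],[-1.9,-1.3,-0.9,0,0],[-1.9,-1.3,-0.9,0,0],[-1.9,-1.3,-0.9,0,0]]

```text
t: 17.37
position: [0.5562, -0.2178, 0.135]
tcp_rot: [-0.511, 0.517, -0.474, 0.496]
contact_force: [-0.6, -0.0, -3.1]
finger_gap: 0.0089
```

```bash
python3 - <<'E'
from tilt import *
snap("scene","s19",(245,160,325,235),8); rel([])
tilt("s19",.017,(0,.15))
E
```

```text
t 17.4167 pos [ 0.5565 -0.2183  0.1352] yaw -86.7 F [ 0.6 -1.  -3.3] gap 0.0092
```

View pics/s19_tilt.png

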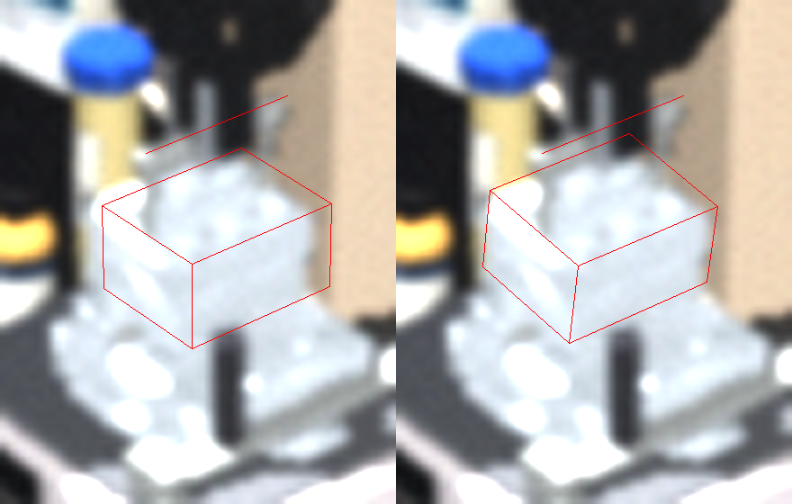

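Request:
move_arm:
  targets:
    - [[0.5,0,0.4,0,0],[1.0,0,0.8,0,0],[1.5,0,0.8,0,0],[2.1,0,0.8,0,0],[2.3,0.5,0.8,0,0],[2.3,1.0,0.8,0,0],[2.3,1.2,0.8,0,0],[2.3,1.4,0.8,0,0]]

```text
t: 18.08
position: [0.5665, -0.2414, 0.1238]
tcp_rot: [-0.511, 0.517, -0.474, 0.497]
contact_force: [-6.2, 4.6, 16.1]
finger_gap: 0.0092
```

Request:
move_arm:
  targets:
    - [[0,0.3,0,0,0],[0,0.6,0,0,0],[0,0.6,0,0,0]]

```text
t: 18.33
position: [0.5678, -0.2422, 0.124]
tcp_rot: [-0.511, 0.517, -0.473, 0.497]
contact_force: [-12.4, 6.2, 28.0]
finger_gap: 0.0089
```

Request:
move_arm:
  targets:
    - [[-0.3,0.6,-0.1,0,0],[-0.6,0.6,-0.1,0,0],[-0.9,0.6,-0.1,0,0],[-1.2,0.6,-0.1,0,0],[-1.2,0.6,-0.1,0,0]]

```text
t: 18.75
position: [0.5674, -0.2317, 0.1209]
tcp_rot: [-0.511, 0.518, -0.471, 0.499]
contact_force: [-5.0, -0.0, 10.7]
finger_gap: 0.0091
```

```bash
python3 - <<'E'
from tilt import *
snap("scene","s20",(245,160,325,235),8); rel([])
tilt("s20",.0,(0,.15),.008,-.014)
E
```

```text
t 18.8 pos [ 0.5674 -0.2318  0.1209] yaw -86.7 F [-4.6  0.1 10.9] gap 0.0091
```

View pics/s20_tilt.png

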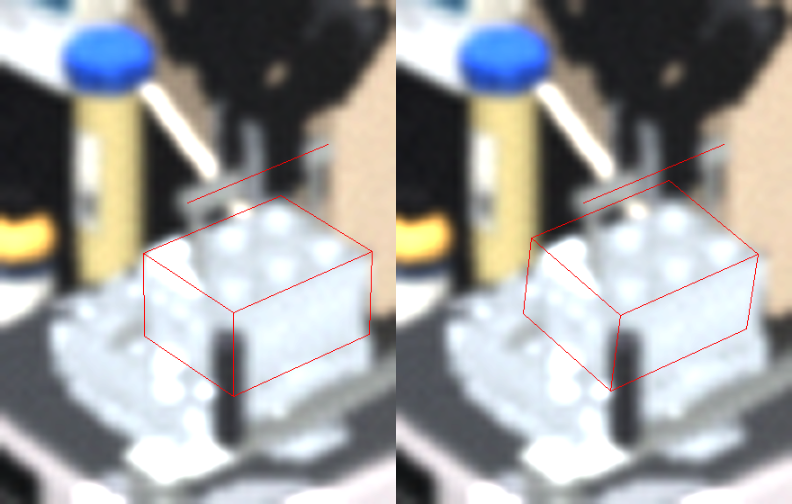

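Request:
move_arm:
  targets:
    - [[0,-0.5,0,0,0],[0,-1.0,-0.2,0,0],[0,-1.6,-0.4,0,0],[-0.4,-1.9,-0.7,0,0],[-0.9,-1.9,-0.9,0,0],[-1.3,-1.9,-0.9,0,0],[-1.3,-1.9,-0.9,0,0],[-1.3,-1.9,-0.9,0,0]]

```text
t: 19.47
position: [0.5569, -0.2181, 0.1387]
tcp_rot: [-0.511, 0.518, -0.472, 0.498]
contact_force: [0.4, 0.0, -3.1]
finger_gap: 0.009
```

```bash
python3 - <<'E'
from tilt import *
snap("scene","s21",(245,160,325,235),8); rel([])
tilt("s21",.017,(0,.1))
for l in ["tube_mid","oil_mid","coverbox_mid","objective_mid"]: print(l,[(round(d["confidence"],2),[round(x) for x in d["rect"]]) for d in optics.look_for("scene",l)][:2])
E
```

```text
t 19.5167 pos [ 0.557  -0.2183  0.1388] yaw -86.6 F [-0.2 -0.2 -2.5] gap 0.0091
tube_mid [(0.85, [257, 172, 269, 205]), (0.73, [274, 213, 307, 231])]
oil_mid [(0.56, [245, 188, 257, 211])]
coverbox_mid []
objective_mid [(0.6, [317, 206, 338, 230])]
```

View pics/s21_tilt.png

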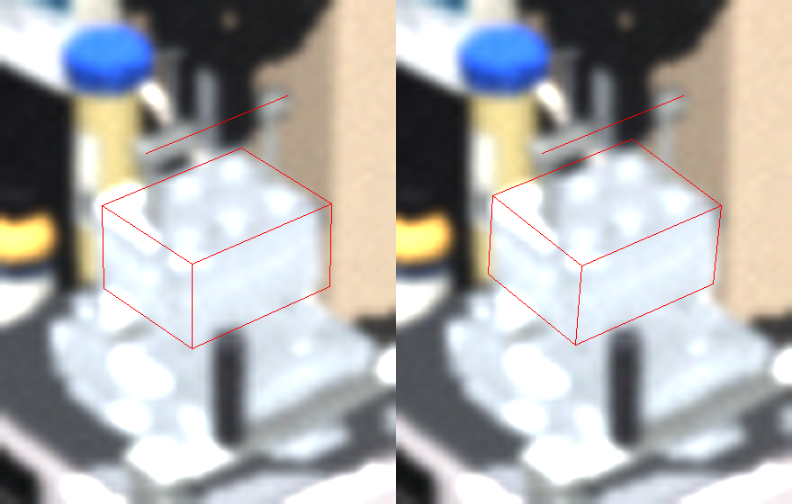

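View pics/s21.png

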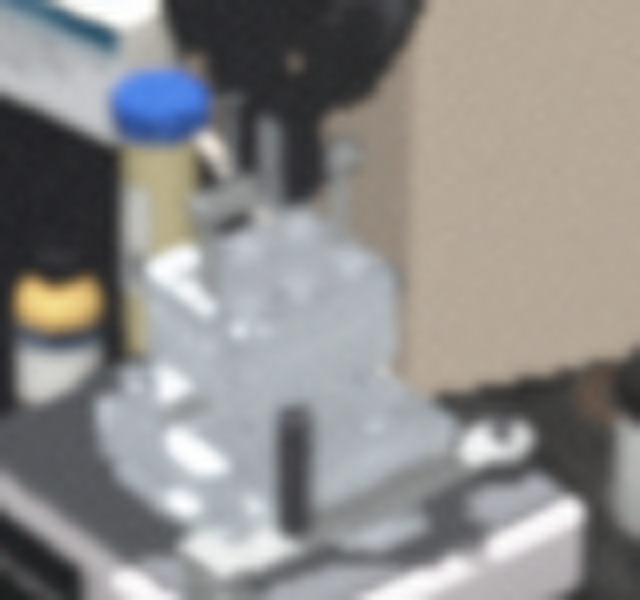

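```bash
python3 - <<'E'
from plant import workorder, telemetry
print(workorder.sign_off(), telemetry.get_obs()["t"], telemetry.get_obs()["contact_force"])
E
```

```text
the job is handed in; nothing more can be done
the job is handed in; nothing more can be done
```

The hook is closed in its catch. The block was rocked out of the frame and handed in held about 17 mm over the rim. No verdict was reported.

**What I did:** The first push passed over the hook pin because the fingertips stood about 20 mm higher than the given tool length says. I went lower and swung the hook closed until it hit its hard stop, reading about 12 N. I gripped the bar and rocked it about 11 mm away from the hook. Then I rocked it about 13 mm back towards it and did one more pair of strokes while drawing up, and the block came free.

**Extra contact with the frame:** Once free, the block hung tilted about 0.18 rad, against the 0.26 limit. I pressed its lower edge on the frame's -y rim with up to about 30 N and dragged it level, then lifted and re-centred it.

**Last checks, from the scene camera and the wrist force:**
- **Hook:** it looks closed, and the pin matches the closed position.
- **Block:** underside about 17 mm over the rim, tilt under about 0.1 rad, centred to a few millimetres. The wrist reads only about 3 N, roughly the block's weight, so it seems to touch nothing else.
- **Frame:** it looks in place in the picture.
- **Bystanders:** the tube, dropper bottle and screw case were found within a few pixels of where they started. The cover box was not found in the last look, so its place is unconfirmed; the arm did not go near it.

**Readings that disagreed:** the fingertip height above. The finger opening also read 9–10 mm on the 12 mm bar.

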